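# Stack the third vial and pin the carrier shut

## Robot

A 6-joint arm with a two-finger parallel gripper is mounted at the origin on a cart in front of the work surface, level with it; the furniture and walls round the work are solid. World frame = base frame: x ahead of the robot, y to its left, z up, the work surface at z = 0. Lengths are in mm, angles in rad, forces in N, time in s.
With the tool pointing down it reaches from about 350 to 775 mm from the base axis. Payload 7.3 kg.
Tool frame: the origin (TCP) lies at the very end of the fingers, on their centre line; the grasp point (between the pads) lies 19 mm behind it (pinch_z is the distance from the TCP to the grasp point, in mm); z points along the fingers, y is the direction in which the jaws open and shut (so a half turn about z gives the same grasp; the last joint's range is limited). The gripper opens to 92 mm and grips with 3 to 60 N. Pads are 19 mm wide; open, the fingers measure 130 mm over their backs; the gripper's body (75 mm by 190 mm) begins 47 mm behind the grasp point.
Start: joints at [1.058, 0.342, 1.524, -0, 1.275, -0.146], TCP at [188.268, 490.102, 226.741] pointing down, gripper open.
Joint ranges: [-2.53, 2.53], [-0.77, 2.02], [0.04, 2.7], [-1, 4.14], [0.28, 2.66], [-3.11, 3.11]. Speed limits (rad/s): [2.57, 2.57, 3.14, 3.14, 3.14, 3.14].

## Interface

Orientations are given as [roll, pitch, yaw] about the fixed x, y, z axes, in that order (R = Rz(yaw) Ry(pitch) Rx(roll)).
In Python, from plant import * gives the robot as it stands.
- The arm moves only by the tool step_arm, never from a script. Its argument "moves" is one flat list of numbers, 7 for each row, row after row: the shift along the tool's x, y, z scaled (see below), then the turn, a rotation vector about the tool's x, y, z scaled (see below), then the closure, from -1 (fully open) to 1 (shut). A call has 1 to 8 rows; each row shifts and turns the pose as measured when the row begins, along the tool's axes as they then stand; what a row does not reach is not made up. The controller multiplies each number of a shift by 2 cm and each number of a turn by 4 degrees. A row lasts 1/12 s, in which the tool goes at most 41.7 mm and 7.16 degrees, less where a joint would pass 70% of its speed; a pose out of reach is approached as far as the arm can. A call with a number of a shift or a turn outside -1 to 1 is refused whole. A call with a gripper value outside its range is refused whole. The fingers move at their own pace and stop on an object; the grip force is fixed at half the most. Time passes only in rows, so rows that do not move let the fingers close. It gives the time, the measured TCP pose, the force and the opening at its end, in the units of the state.
- get_obs(): the state, without advancing time (a new reading comes with each control period).
- capture(name): name is "scene" or "top" or "wrist"; returns the picture (420x560x3 uint8, red, green, blue); there is no depth.
- get_calibration(name): a dict with "mtx" (3x3 intrinsics, pixels), "eye" and "orientation" of the camera in the world; the wrist camera has in their place "mount" (4x4, takes a point from camera to tool coordinates, whose origin is the TCP and whose axes are the flange's). Camera axes: x right, y down, z forward; pixel columns grow to the right and rows downward; lengths in mm; the calibration is good to about 2 mm. A picture is of the moment at which its call begins: read the wrist's pose just before it. get_calibration takes no time and is no camera call.
- close_job(): hands the job in, once; it reports no verdict.
The state is a dict: "time": time; "joint_positions": joint angles; "dq": joint speeds; "tau": joint torques, N m; "tool_pos": TCP position; "tcp_rot": TCP orientation; "contact_force": force on the tool from outside, world axes, zero at the start; "moment": the same for the moment, N m; "grip_width": finger opening in mm.
Only numpy, scipy, OpenCV 4.12 (cv2) and the standard library are available. Lean on these libraries where they do the work, as an engineer would, in place of code of your own. Each camera call takes 0.05 s, during which the arm holds its last target.

## Task

Finish loading the vial carrier: lay the third vial lengthwise and centred in the gap on top of the two that lie there, and then swing the blue bar over it until it is fully home in the clevis. Then lock the bar: squeeze the orange buttons of the quick-release pin, draw it from its grey bracket, push it right down through the clevis and the bar's eye until its shoulder sits on the top plate, and let go so that its balls spring out underneath. Keep the two lower vials in place, and do not shove or knock over the bottles and other things standing about.

Things in the scene. Friction and masses are not known exactly. Their poses are not given: they have to be found in the camera images.
- carrier: vial carrier fixed to the worktop: aluminium base 140 x 140 x 8 mm, origin under its centre, z up. In a white trough along its x two vials lie side by side, axes at y = 13 and -13, z = 21 mm, tops at z = 34; trough walls (y 27 to 33 either side) reach z = 24. A hinge post stands at (x, y) = (-30, 52), a clevis at (-30, -52) mm
- saddle (a point): centre of the third vial's place: in the gap on top of the two lying ones, 43.3 mm above the carrier's underside, over its origin; the vial lies along the carrier's x. Shut, the bar passes over it at x = -30 mm with 4 mm to spare. Beside it hinge post and clevis reach in to y = 39 and -35 mm, over x -54 to -12 mm
- swing_bar (a joint): angle of the blue retaining bar about its upright hinge, rad: 0 = shut, fully home at its stop in the clevis, holes in line; grows as it opens, anticlockwise from above (shut it points along the carrier's -y, at 1.57 along +x). Range 0-2.5, starts 1.85-2.25; friction (0.05 N m) holds it. Bar at z = 60-68 mm over the carrier's underside, 18 wide, eye (16 mm hole) 104 and end 118 mm from the hinge
- bar_pivot (a point): point on the bar's upright hinge axis at the bar's upper face (68 mm above the carrier's underside)
- bar_knob (a point): centre of the top of the black upright grip knob on the bar: round, 15 mm across, 24 mm tall, so its foot on the bar is 24 mm below this point; 50 mm from the hinge axis; fixed to the bar, it turns with it
- clevis_top (a point): centre of the hole's mouth on the clevis's top face, 78 mm above the carrier's underside; the pin's shoulder comes to rest here. The clevis: two level plates, z = 50-58 and 70-78 mm, carrier x -52 to -12, y -69 to -35, with 14.5 mm holes in line; a wall on the -x side joins them, open to +x. 42 mm of free space below the lower plate
- lock_pin: ball-lock pin, about 130 g, upright in its grey bracket, locked by its balls. Origin: on its axis under the shoulder; z up. Below: shank 12 mm across, 46 long, last 8 tapered to 5 mm; balls stick out along its x and -x 33.5 mm below the origin, 18 mm over both. Above: shoulder 24 mm across, 4 thick; black head from 8 to 42 mm, 30 mm along x, 24 along y, orange buttons on its y and -y faces
- button_a (a joint): travel of one of the pin's two orange buttons (both move as one), m: 0 = out, 0.004 = flush, pressed. Each 14 mm wide, 16 tall, centred 27 mm above the pin's origin, 32 mm over both. Squeezing them flush (2 rising to 6 N) draws the balls in; let go, springs push balls and buttons out. With balls out the pin passes no hole
- ball_a (a joint): inward travel of one locking ball, m: 0 = sticking out (locks), 0.004 = drawn into the shank; follows the buttons
- ball_b (a joint): the same for the other ball
- pin_bracket: grey parking bracket fixed to the worktop, base 76 x 60 mm; origin under its centre. The pin hangs through a 14.5 mm hole in its 10 mm top plate (50 x 44 mm, top at z = 60 mm). It stands either left of the carrier or right of the microscope
- vial_3: loose empty clear glass vial, 26 mm across, 118 mm long, 30 g, lying on the white rest; origin at the centre of its closed end, its z axis runs along it to the open end
- vial_3_mid (a point): middle of that vial, on its axis
- vial_rest: white rest fixed to the worktop, 100 x 44 mm; origin under its centre. The vial lies along its x on two grey rails (tops at z = 14 mm, 24 mm over both), its axis at z = 25 mm. It stands at the other of the two spots
- vial_1: the vial lying in the trough at +y, same kind, loose; origin at the centre of its closed end
- vial_2: the vial lying in the trough at -y, same kind, loose; origin at the centre of its closed end
- amber_bottle_1: bystander, loose: small amber reagent bottle with black cap, 34 mm across, 78 tall; origin under its centre
- oil_bottle: bystander, loose: small pale bottle with white cap, 25 mm across, 52 tall; origin under its centre
- amber_bottle_2: bystander, loose: amber dropper bottle with a red teat, 38 mm across, 111 tall; origin under its centre
- white_bottle: bystander, loose: white bottle with blue cap, 33 mm across, 66 tall; origin under its centre
- beaker: bystander, loose: small clear beaker, 45 mm across, 58 tall; origin under its centre
- coverslip_box: bystander, loose: little blue and white box, 31 x 31 x 20 mm; origin under its centre
- cap_bin: bystander, loose: white cup of cotton balls, 56 mm across, 50 tall; origin under its centre

How it is judged (in metres and radians):
On the way, in this order (a step that is already met when the one before it is completed fails the run):
1. the third vial lies in the gap on the two lower ones, let go, with the bar still open (x of vial_3_mid in the frame of carrier between -0.015 and 0.015 m and y of vial_3_mid in the frame of carrier between -0.006 and 0.006 m and z of vial_3_mid in the frame of carrier between 0.0393 and 0.0473 m and angle between the z axis of vial_3 and the x axis of carrier, either way round below 0.12 rad and y of vial_1 in the frame of carrier between 0.0084 and 0.0184 m and z of vial_1 in the frame of carrier between 0.017 and 0.025 m and y of vial_2 in the frame of carrier between -0.0184 and -0.0084 m and z of vial_2 in the frame of carrier between 0.017 and 0.025 m and contact force between vial_3 and the fingers below 0.05 N and value of joint swing_bar above 0.5 rad), for 0.2 s.
2. the bar is fully home in the clevis, before the pin is in it (value of joint swing_bar below 0.06 rad and horizontal distance between lock_pin and clevis_top above 0.03 m), for 0.2 s.
3. the pin is through the clevis and the bar with its shoulder on the top plate (value of joint swing_bar below 0.06 rad and horizontal distance between lock_pin and clevis_top below 0.003 m and z of lock_pin in the frame of carrier between 0.075 and 0.081 m and angle between lock_pin's own z axis and vertical below 0.12 rad), for 0.1 s.
At the end, for the whole second after the job is handed in: Bar shut within 0.06 rad; pin in the clevis within 3 mm of axis and seat, 0.12 rad of upright, balls out within 1.2 mm; top vial in the gap within 15 mm along, 6 across, 4 in height, 0.12 rad; lower vials in the trough within 5 mm across, 4 in height; all at rest (all of step 3 and x of vial_3_mid in the frame of carrier between -0.015 and 0.015 m and y of vial_3_mid in the frame of carrier between -0.006 and 0.006 m and z of vial_3_mid in the frame of carrier between 0.0393 and 0.0473 m and angle between the z axis of vial_3 and the x axis of carrier, either way round below 0.12 rad and y of vial_1 in the frame of carrier between 0.0084 and 0.0184 m and z of vial_1 in the frame of carrier between 0.017 and 0.025 m and y of vial_2 in the frame of carrier between -0.0184 and -0.0084 m and z of vial_2 in the frame of carrier between 0.017 and 0.025 m and value of joint each of ball_a, ball_b below 0.0012 m and linear speed of each of vial_1, vial_2, vial_3, lock_pin below 0.02 m/s); the robot touches nothing.
It fails at once if a bystander is shoved more than 3 cm or knocked over (distance of any of amber_bottle_1, oil_bottle, amber_bottle_2, white_bottle, beaker, coverslip_box, cap_bin from where it was at the start of the episode above 0.03 m or angle between any of amber_bottle_1, oil_bottle, amber_bottle_2, white_bottle, beaker, coverslip_box, cap_bin's own z axis and vertical above 0.5 rad).
It fails at once if a lower vial leaves the trough (z of any of vial_1, vial_2 in the frame of carrier above 0.035 m).
It also fails if it takes over 72 s, if anything falls off the work surface, if the arm or the gripper's body presses on something with over 40 N, if the wrist force passes 120 N, or if a joint passes its speed limit or range.

## Working session

There is one attempt and no reset: what is moved stays moved. The work goes in short steps, Python scripts to look and compute and a tool call to move; the robot and the scene stay as the last step left them, time stands still between calls to the robot, and variables do not carry over. Pictures are saved under pics/ and viewed, and the job is handed in when it is done.

Besides the shell and the picture viewer there is one more tool, called after "Request:" by a JSON object that holds its "name" and its "arguments", one argument or row to a line. step_arm: Moves the arm, as the interface text tells. Shifts and turns lie within -1 to 1; 1 stands for 2 cm of shift or 4 degrees of turn. Its arguments: {"type":"object","properties":{"moves":{"type":"array"}},"required":["moves"]}

```bash
ls; mkdir -p pics; python3 - <<'E'
from plant import *
import cv2
o=get_obs(); print(o)
for n in ("scene","top","wrist"):
    im=capture(n); cv2.imwrite(f"pics/{n}0.png",im[:,:,::-1])
    print(n,get_calibration(n))
E
```

```text
pics
{'time': 0.0, 'joint_positions': array([ 1.05796297e+00,  3.42723741e-01,  1.52501933e+00, -1.23271539e-05,
        1.27537603e+00, -1.45965128e-01]), 'dq': array([ 4.72572252e-05,  1.87103695e-03, -1.77768295e-03, -1.38913677e-03,
        5.65772775e-05, -3.55352662e-04]), 'tau': array([-2.69729033e-03, -4.31249321e+01, -2.44215631e+01,  7.14535592e-02,
        5.60801430e-02, -9.43563828e-05]), 'tool_pos': array([188.08053189, 489.72308727, 226.04361947]), 'tcp_rot': array([-3.14008072e+00, -2.10355738e-04,  2.77472786e+00]), 'contact_force': array([ 0.28464773, -0.72870502,  0.49528455]), 'moment': array([ 0.01965535, -0.01421567,  0.04476212]), 'grip_width': 91.6336788082834}
scene {'mtx': array([[507.69880036,   0.        , 284.62351434],
       [  0.        , 507.69880036, 215.76923742],
       [  0.        ,   0.        ,   1.        ]]), 'eye': array([-397.32166411,  897.61380579,  771.20208223]), 'orientation': array([-2.0545419 ,  0.02503648, -2.36120248])}
top {'mtx': array([[482.05629564,   0.        , 275.48691387],
       [  0.        , 482.05629564, 214.01995752],
       [  0.        ,   0.        ,   1.        ]]), 'eye': array([ 290.6591201 ,   12.13150725, 1544.20903437]), 'orientation': array([-2.97894648, -0.01145644, -1.59097191])}
wrist {'mtx': array([[321.82896789,   0.        , 284.21072835],
       [  0.        , 321.82896789, 208.71736061],
       [  0.        ,   0.        ,   1.        ]]), 'mount': array([[-8.66182824e-04, -9.52729119e-01, -3.03819809e-01,
         8.26401109e+01],
       [ 9.99999622e-01, -8.03278930e-04, -3.32023346e-04,
         3.62610184e-01],
       [ 7.22762592e-05, -3.03819982e-01,  9.52729455e-01,
        -1.57893189e+02],
       [ 0.00000000e+00,  0.00000000e+00,  0.00000000e+00,
         1.00000000e+00]])}
```

View pics/scene0.png

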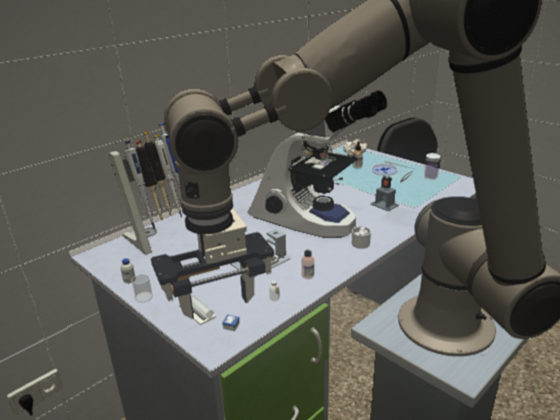

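View pics/top0.png

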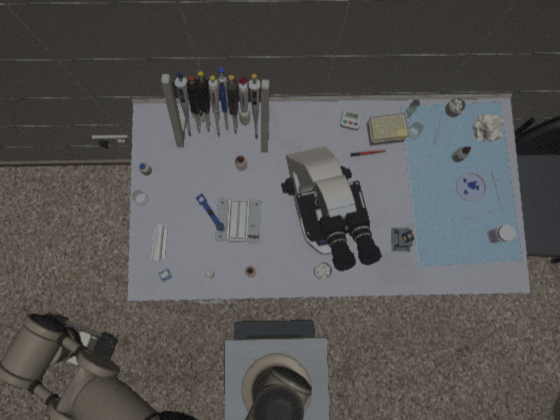

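View pics/wrist0.png

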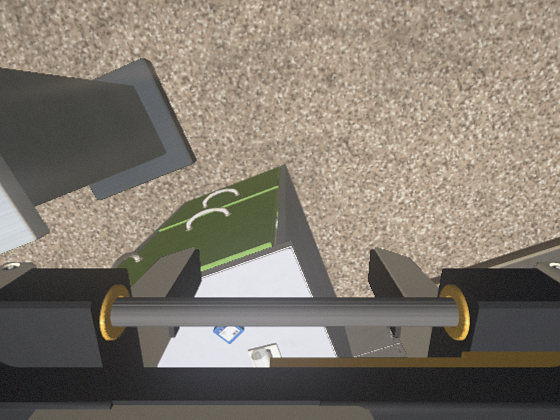

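```bash
cat > h.py <<'E'
from plant import *
import numpy as np, cv2
from scipy.spatial.transform import Rotation as Ro
def R(rpy): return Ro.from_euler('xyz',rpy).as_matrix()
def cam(name,obs=None):
    c=get_calibration(name); K=c['mtx']
    if name=='wrist':
        if obs is None: obs=get_obs()
        M=c['mount']; Rt=R(obs['tcp_rot'])
        return K, Rt@M[:3,:3], Rt@M[:3,3]+obs['tool_pos']
    return K,R(c['orientation']),np.array(c['eye'])
def proj(C,p):
    K,Rc,e=C; q=Rc.T@(np.array(p,float)-e); q=K@q; return q[:2]/q[2]
def ray(C,uv):
    K,Rc,e=C; d=Rc@np.linalg.inv(K)@np.array([uv[0],uv[1],1.0]); return e,d/np.linalg.norm(d)
def at_z(C,uv,z):
    e,d=ray(C,uv); return e+d*(z-e[2])/d[2]
def tri(obs):  # list of (C,uv)
    A=np.zeros((3,3));b=np.zeros(3)
    L=[ray(C,uv) for C,uv in obs]
    for e,d in L:
        P=np.eye(3)-np.outer(d,d); A+=P; b+=P@e
    p=np.linalg.solve(A,b)
    return p,[np.linalg.norm((np.eye(3)-np.outer(d,d))@(p-e)) for e,d in L]
def crop(im,x0,y0,x1,y1,s,fn):
    c=im[y0:y1,x0:x1,::-1]; cv2.imwrite(fn,cv2.resize(c,None,fx=s,fy=s,interpolation=cv2.INTER_CUBIC))
def tool(obs,target): # delta in tool axes mm
    return R(obs['tcp_rot']).T@(np.array(target)-obs['tool_pos'])
E
python3 - <<'E'
from h import *
im=cv2.imread('pics/top0.png')[:,:,::-1]
crop(im,125,140,275,290,4,'pics/t_a.png')
crop(im,340,190,480,290,5,'pics/t_b.png')
im=cv2.imread('pics/scene0.png')[:,:,::-1]
crop(im,110,200,310,340,4,'pics/s_a.png')
C=cam('top'); print(R(get_calibration('top')['orientation']))
for uv in [(240,220),(403,238),(159,242),(221,226)]: print(uv,at_z(C,uv,30))
E
```

```text
[[-0.02017289 -0.98663883  0.161669  ]
 [-0.99973087  0.01805323 -0.01456951]
 [ 0.01145619 -0.1619194  -0.98673749]]
(240, 220) [521.57922739 102.79274018  30.        ]
(403, 238) [ 454.41041497 -412.49745449   30.        ]
(159, 242) [456.30752798 357.83965604  30.        ]
(221, 226) [503.47465124 163.05372971  30.        ]
```

View pics/t_a.png

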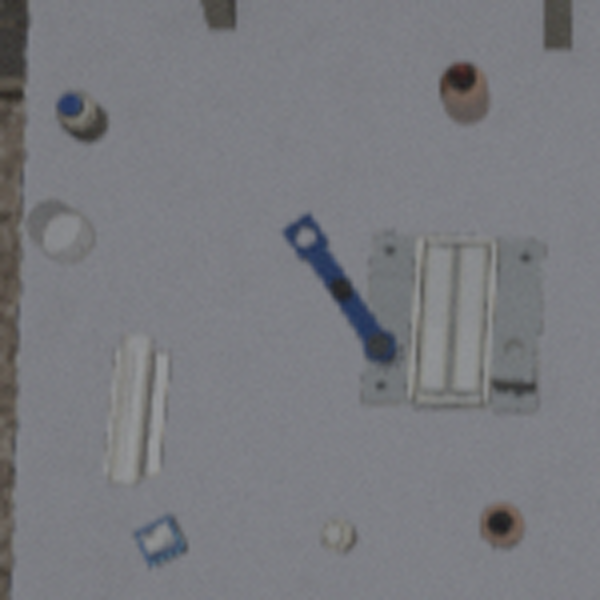

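View pics/t_b.png

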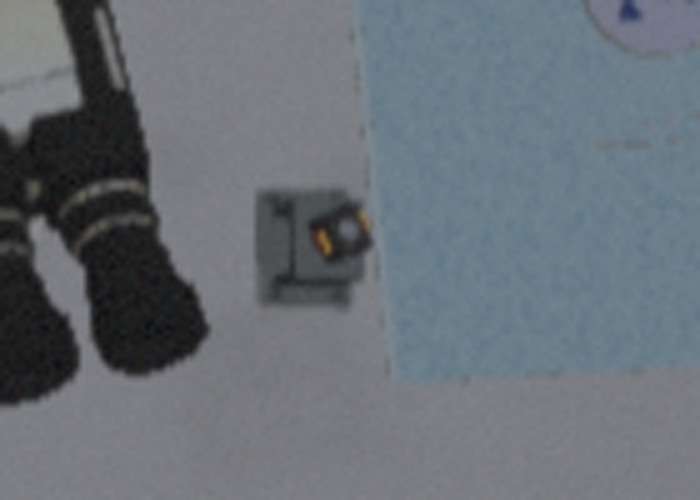

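View pics/s_a.png

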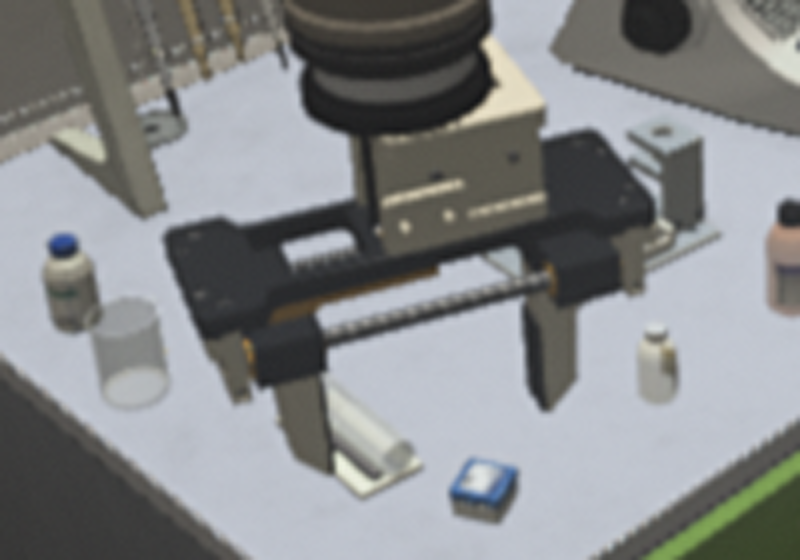

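```bash
python3 - <<'E'
from h import *
C=cam('top')
def c4(u,v): return (125+u/4,140+v/4)
for n,uv,z in [('v a',(138,335),25),('v b',(125,480),25),('hinge',(380,345),68),('eye',(303,237),68),('knob',(342,289),92),('trA',(415,240),24),('trB',(497,240),24),('trC',(490,405),24),('trD',(413,405),24),('boxcap',(162,540),20),('oil',(340,535),50),('amb',(500,523),78),('beaker',(65,235),10),('amb2',(461,75),111),('white',(70,105),66)]:
    print(n,at_z(C,c4(*uv),z).round(1))
print('pin',at_z(C,(340+343/5,190+230/5),102),at_z(C,(340+322/5,190+242/5),90),at_z(C,(340+365/5,190+220/5),90))
for uv in [(343,262),(370,255),(343,240),(325,240)]: print([at_z(C,uv,z).round(0) for z in (200,300,350,400)])
o=get_obs(); print(tool(o,[456,358,226]), o['tool_pos'])
E
```

```text
v a [515.  358.5  25. ]
v b [400.3 366.5  25. ]
hinge [497.4 162.3  68. ]
eye [583.4 222.1  68. ]
knob [537.7 188.8  92. ]
trA [588.  138.7  24. ]
trB [586.9  73.   24. ]
trC [454.  80.  24.]
trD [455.2 140.8  24. ]
boxcap [353.2 337.9  20. ]
oil [353.1 195.1  50. ]
amb [358.6  71.   78. ]
beaker [600.  422.2  10. ]
amb2 [699.3  95.6 111. ]
white [692.9 405.9  66. ]
pin [ 452.36722403 -409.64636479  102.        ] [ 446.61958791 -399.86500907   90.        ] [ 459.58192915 -427.00065433   90.        ]
[array([ 372., -193.,  200.]), array([ 366., -178.,  300.]), array([ 363., -170.,  350.]), array([ 360., -162.,  400.])]
[array([ 390., -269.,  200.]), array([ 383., -248.,  300.]), array([ 379., -238.,  350.]), array([ 375., -227.,  400.])]
[array([ 434., -196.,  200.]), array([ 423., -180.,  300.]), array([ 418., -172.,  350.]), array([ 412., -165.,  400.])]
[array([ 435., -145.,  200.]), array([ 424., -133.,  300.]), array([ 418., -128.,  350.]), array([ 413., -122.,  400.])]
[-2.97333033e+02 -2.69865481e+01  1.93502584e-01] [188.1261357  489.82864411 226.21250498]
```

Request:
{"name": "step_arm", "arguments": {
  "moves": [-1,-0.1,0,0,0,-0.6,-1,-1,-0.1,0,0,0,-0.6,-1,-1,-0.1,0,0,0,-0.6,-1,-1,-0.1,0,0,0,-0.6,-1,-1,-0.1,0,0,0,-0.6,-1,-1,-0.1,0,0,0,-0.6,-1,-1,-0.1,0,0,0,-0.6,-1,-1,-0.1,0,0,0,0,-1]
}}

```text
time: 0.82
tool_pos: [341.5, 438.3, 223.7]
tcp_rot: [-3.137, -0.005, 3.09]
contact_force: [-0.2, -0.2, -0.7]
grip_width: 91.9
```

```bash
python3 - <<'E'
from h import *
o=get_obs(); print(o['time'],o['tool_pos'],o['tcp_rot'],o['joint_positions'])
print(tool(o,[470,358,226]))
E
```

```text
0.8167 [341.46799692 438.28243423 223.74109355] [-3.13654118 -0.00520934  3.08973571] [ 7.70760324e-01  4.04681127e-01  1.43705723e+00  3.95140199e-04
  1.30710062e+00 -7.48296596e-01]
[-132.50699163  -73.52618343   -2.57783646]
```

Request:
{"name": "step_arm", "arguments": {
  "moves": [-1,-0.6,0,0,0,0,-1,-1,-0.6,0,0,0,0,-1,-1,-0.6,0,0,0,0,-1,-1,-0.6,0,0,0,0,-1,-1,-0.6,0,0,0,0,-1,-0.8,-0.6,0,0,0,0,-1,0,0,0,0,0,0,-1]
}}

```text
time: 1.4
tool_pos: [461.4, 354.8, 220.1]
tcp_rot: [-3.133, -0.008, 3.088]
contact_force: [-0.8, -0.2, -0.4]
grip_width: 91.7
```

```bash
cat > look.py <<'E'
import sys,pickle
from h import *
n=sys.argv[1]; o=get_obs(); im=capture('wrist'); o2=get_obs()
print(o['time'],o['tool_pos'].round(2),o['tcp_rot'].round(4),'moved',(o2['tool_pos']-o['tool_pos']).round(2))
pickle.dump(cam('wrist',o),open(f'pics/{n}.pkl','wb')); cv2.imwrite(f'pics/{n}.png',im[:,:,::-1])
E
python3 look.py w1
```

```text
1.4 [461.42 354.81 220.1 ] [-3.1332 -0.0082  3.0883] moved [-1.31  0.98 -0.07]
```

View pics/w1.png

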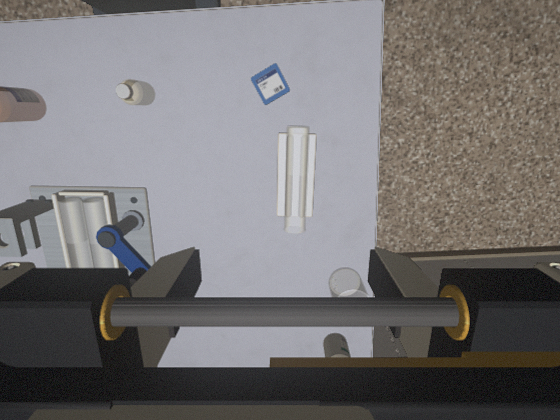

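```bash
python3 look.py w2; python3 - <<'E'
from h import *
im=cv2.imread('pics/w2.png')[:,:,::-1]
crop(im,235,110,355,250,5,'pics/w2c.png')
crop(im,0,170,180,285,4,'pics/w2d.png')
E
```

```text
1.45 [460.11 355.79 220.03] [-3.1337 -0.0093  3.0885] moved [-1.06  0.88  0.09]
```

View pics/w2c.png

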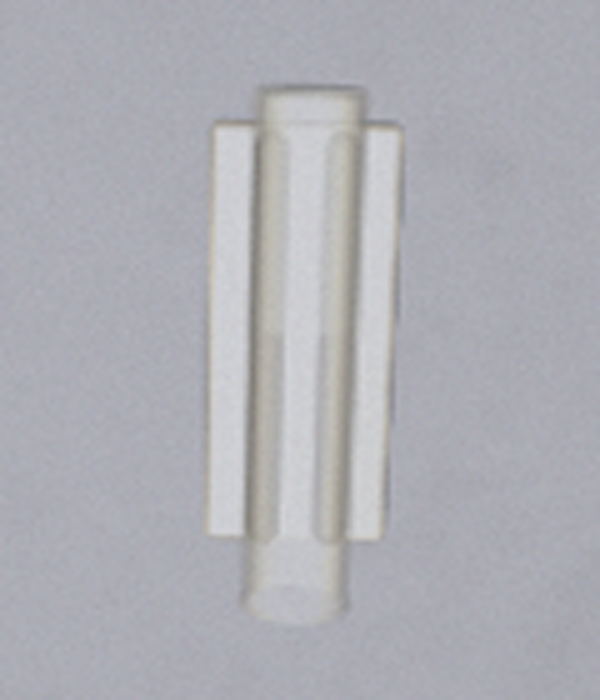

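View pics/w2d.png

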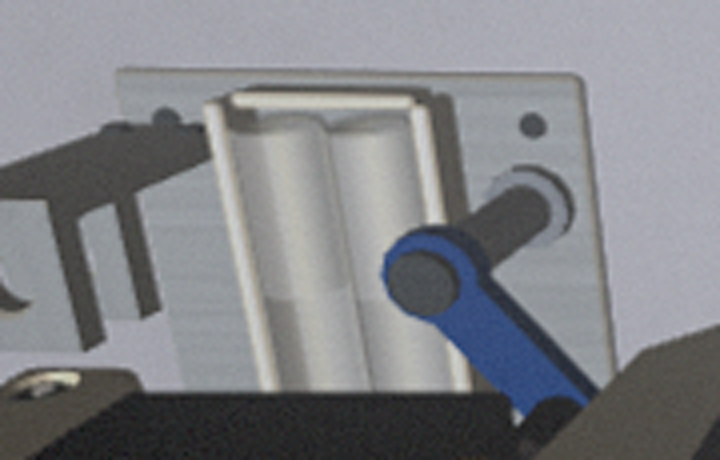

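```bash
python3 - <<'E'
from h import *
import pickle
C=pickle.load(open('pics/w2.pkl','rb'))
def c(u,v): return (235+u/5,110+v/5)
a=at_z(C,c(314,90),25); b=at_z(C,c(296.5,604),25); print(a,b,np.linalg.norm(a-b),(a+b)/2, np.degrees(np.arctan2(b[1]-a[1],b[0]-a[0])))
for p in [(262,300),(360,300)]: print(at_z(C,c(*p),25))
for p in [(213,124),(402,124),(383,540),(207,537)]: print('rest',at_z(C,c(*p),4))
T=cam('top'); print(proj(T,a),proj(T,b))
def d(u,v): return (u/4,170+v/4)
print('hinge',at_z(C,d(423,283),68+2),'base',at_z(C,d(580,75),8),at_z(C,d(118,68),8))
o=get_obs(); print(o['tool_pos'])
E
```

```text
[398.84577488 372.31813677  25.        ] [515.83828083 363.3553276   25.        ] 117.33532459079812 [457.34202786 367.83673218  25.        ] -4.380878931971187
[443.43380487 358.93184862  25.        ]
[444.57226703 380.62469603  25.        ]
rest [406.2922533  349.69199217   4.        ]
rest [408.58177839 392.61532043   4.        ]
rest [508.23069841 385.42711388   4.        ]
rest [505.24108045 342.27675839   4.        ]
[154.38253302 260.50969234] [157.96872154 223.52017637]
hinge [499.55576672 166.74093878  70.        ] base [460.08982144 188.87046585   8.        ] [450.81722532  51.6810744    8.        ]
[459.05450916 356.66657812 220.12213634]
```

```bash
python3 - <<'E'
from h import *
o=get_obs(); print(tool(o,[467.3,367,130])/20, tool(o,[467.3,367,17])/20)
E
```

```text
[-0.42890919  0.57152288  4.49792357] [-0.48413258  0.6143814  10.14749113]
```

Request:
{"name": "step_arm", "arguments": {
  "moves": [-0.1,0.1,1,0,0,0.1,-1,-0.1,0.1,1,0,0,0.1,-1,-0.1,0.1,1,0,0,0.1,-1,-0.1,0.1,1,0,0,0,-1,0,0.1,0.5,0,0,0,-1,0,0,0,0,0,0,-1]
}}

```text
time: 2.0
tool_pos: [462.1, 371.1, 128.4]
tcp_rot: [-3.137, -0.009, 3.073]
contact_force: [-0.8, -0.2, -0.6]
grip_width: 91.9
```

```bash
python3 look.py w3;  python3 - <<'E'
from h import *
im=cv2.imread('pics/w3.png')[:,:,::-1]
crop(im,205,0,365,250,3,'pics/w3c.png')
E
```

```text
2.0 [462.15 371.08 128.43] [-3.1374 -0.0089  3.0729] moved [0.23 0.1  0.92]
```

View pics/w3c.png

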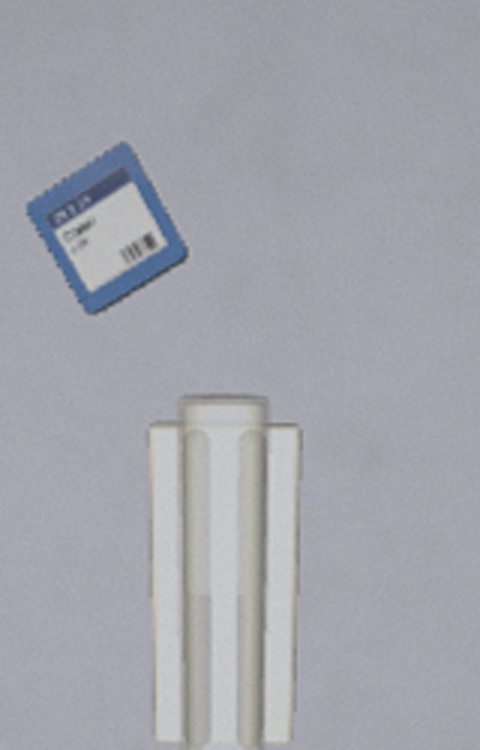

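```bash
python3 - <<'E'
from h import *
import pickle
C=pickle.load(open('pics/w2.pkl','rb'));C3=pickle.load(open('pics/w3.pkl','rb'))
def c3(u,v): return (205+u/3,v/3)
def c(u,v): return (235+u/5,110+v/5)
print(tri([(C,c(314,90)),(C3,c3(224,399))]))
print(at_z(C3,c3(224,399),25), at_z(C3,c3(226,740),25))
for p,q in [((213,124),(150,427)),((402,124),(300,427))]: print(tri([(C,c(*p)),(C3,c3(*q))]))
o=get_obs();print(o['tool_pos']); print(tool(o,[467.3,367.5,17])/20)
E
```

```text
(array([398.16909119, 371.95615086,  36.87339407]), [np.float64(0.019286465007319613), np.float64(0.019286465007247677)])
[398.95110007 371.68176801  25.        ] [496.83028295 365.04461758  25.        ]
(array([405.9745653 , 349.95162368,  10.75254455]), [np.float64(0.174917995623616), np.float64(0.17491799562357482)])
(array([407.27594263, 391.12957771,  25.08160794]), [np.float64(0.42642514237794266), np.float64(0.4264251423779849)])
[462.37694717 371.17636072 129.34867876]
[-0.30390631 -0.14551999  5.61572873]
```

Request:
{"name": "step_arm", "arguments": {
  "moves": [-0.1,0,1,0,0,0.05,-1,-0.1,-0.1,1,0,0,0.05,-1,-0.1,-0.05,1,0,0,0,-1,0,0,1,0,0,0,-1,0,0,1,0,0,0,-1,0,0,0.5,0,0,0,-1,0,0,0,0,0,0,-1]
}}

```text
time: 2.63
tool_pos: [470.9, 374.0, 26.5]
tcp_rot: [3.134, 0.006, 3.071]
contact_force: [-0.2, -0.3, -0.5]
grip_width: 92.0
```

```bash
python3 - <<'E'
from h import *
o=get_obs();print(o['tool_pos'],o['tcp_rot']); print(tool(o,[467.3,367.5,17])/20)
E
```

```text
[470.88978311 373.99773694  26.52566544] [3.13445722 0.00622921 3.07058709]
[ 0.1589513  -0.34018509  0.47288705]
```

```bash
cat > go.py <<'E'
import sys
from h import *
x,y,z,yaw=map(float,sys.argv[1:5])
o=get_obs()
Rt=R(o['tcp_rot']); Rd=R([np.pi,0,yaw])
print('t',round(o['time'],2),'pos',o['tool_pos'].round(1),'rpy',o['tcp_rot'].round(3),'F',o['contact_force'].round(1),'w',round(o['grip_width'],1),'q',o['joint_positions'].round(2))
print('shift units',(tool(o,[x,y,z])/20).round(2),'turn units',(np.degrees(Ro.from_matrix(Rt.T@Rd).as_rotvec())/4).round(2))
E
python3 go.py 467.3 367.5 17 3.065
```

```text
t 2.63 pos [470.9 374.   26.5] rpy [3.134 0.006 3.071] F [-0.2 -0.3 -0.5] w 92.0 q [ 0.54  0.69  1.54  0.    0.9  -0.96]
shift units [ 0.16 -0.34  0.47] turn units [0.1  0.09 0.08]
```

Request:
{"name": "step_arm", "arguments": {
  "moves": [0.1,-0.3,0.45,0.1,0.1,0.1,-1,0,0,0,0,0,0,-1]
}}

```text
time: 2.8
tool_pos: [469.0, 368.8, 19.0]
tcp_rot: [3.14, 0.001, 3.064]
contact_force: [-0.3, -0.9, 0.3]
grip_width: 92.0
```

```bash
python3 go.py 467.3 367.5 17 3.065
```

```text
t 2.8 pos [469.  368.8  19. ] rpy [3.140e+00 1.000e-03 3.064e+00] F [-0.3 -0.9  0.3] w 92.0 q [ 0.54  0.7   1.55  0.    0.89 -0.96]
shift units [ 0.08 -0.07  0.1 ] turn units [ 0.02  0.01 -0.02]
```

Request:
{"name": "step_arm", "arguments": {
  "moves": [0.05,-0.05,0.1,0,0,0,0.2,0,0,0,0,0,0,0.6,0,0,0,0,0,0,1,0,0,0,0,0,0,1,0,0,0,0,0,0,1,0,0,0,0,0,0,1]
}}

```text
time: 3.3
tool_pos: [470.1, 369.0, 21.2]
tcp_rot: [3.136, 0.007, 3.063]
contact_force: [-0.6, -0.2, -0.2]
grip_width: 56.5
```

```bash
python3 go.py 467.3 367.5 17 3.065
```

```text
t 3.3 pos [470.1 369.   21.2] rpy [3.136 0.007 3.063] F [-0.6 -0.2 -0.2] w 56.5 q [ 0.54  0.69  1.55  0.    0.89 -0.96]
shift units [ 0.13 -0.09  0.21] turn units [ 0.08  0.09 -0.02]
```

Request:
{"name": "step_arm", "arguments": {
  "moves": [0.1,-0.1,0.2,0.1,0.1,0,1,0,0,0,0,0,0,1,0,0,0,0,0,0,1]
}}

```text
time: 3.55
tool_pos: [468.0, 367.2, 17.3]
tcp_rot: [-3.14, -0.0, 3.063]
contact_force: [-0.2, -0.2, 0.2]
grip_width: 36.2
```

```bash
python3 go.py 467.3 367.5 17 3.065
```

```text
t 3.55 pos [468.  367.2  17.3] rpy [-3.14  -0.     3.063] F [-0.2 -0.2  0.2] w 36.2 q [ 0.54  0.7   1.56 -0.    0.89 -0.95]
shift units [0.03 0.01 0.01] turn units [-0.03 -0.01 -0.02]
```

Request:
{"name": "step_arm", "arguments": {
  "moves": [0,0,0.05,0,0,0,1,0,0,0,0,0,0,1,0,0,0.05,0,0,0,1]
}}

```text
time: 3.8
tool_pos: [467.9, 365.5, 15.9]
tcp_rot: [-3.136, -0.001, 3.064]
contact_force: [-5.7, 2.2, 15.5]
grip_width: 25.5
```

```bash
python3 go.py 467.3 367.5 17 3.065
```

```text
t 3.8 pos [467.9 365.5  15.9] rpy [-3.136e+00 -1.000e-03  3.064e+00] F [-5.7  2.2 15.5] w 25.5 q [ 0.54  0.7   1.56 -0.    0.89 -0.95]
shift units [ 0.04  0.1  -0.06] turn units [-0.07 -0.02 -0.01]
```

Request:
{"name": "step_arm", "arguments": {
  "moves": [0,0,0,0,0,0,0.3,0,0.1,-0.1,0,0,0,0.3,0,0.05,-0.05,0,0,0,0.3]
}}

```text
time: 4.05
tool_pos: [468.1, 368.5, 19.4]
tcp_rot: [-3.137, -0.001, 3.064]
contact_force: [1.2, -0.9, -0.8]
grip_width: 32.3
```

```bash
python3 go.py 467.3 367.5 19 3.065
```

```text
t 4.05 pos [468.1 368.5  19.4] rpy [-3.137e+00 -1.000e-03  3.064e+00] F [ 1.2 -0.9 -0.8] w 32.3 q [ 0.54  0.7   1.55 -0.    0.9  -0.95]
shift units [ 0.04 -0.05  0.02] turn units [-0.07 -0.02 -0.02]
```

Request:
{"name": "step_arm", "arguments": {
  "moves": [0,-0.05,0.05,-0.05,0,0,1,0,0,0,0,0,0,1,0,0,0,0,0,0,1]
}}

```text
time: 4.3
tool_pos: [467.9, 365.4, 18.8]
tcp_rot: [-3.136, -0.002, 3.065]
contact_force: [-1.0, 2.1, 1.5]
grip_width: 25.2
```

```bash
python3 go.py 467.3 367.5 19 3.065
```

```text
t 4.3 pos [467.9 365.4  18.8] rpy [-3.136e+00 -2.000e-03  3.065e+00] F [-1.   2.1  1.5] w 25.2 q [ 0.54  0.7   1.55 -0.    0.9  -0.96]
shift units [ 0.04  0.1  -0.01] turn units [-0.08 -0.03  0.  ]
```

Request:
{"name": "step_arm", "arguments": {
  "moves": [0,0,-1,0,0,0,1,0,0,-1,0,0,0,1,0,0,-1,0,0,0,1,-0.2,-0.4,-1,0,0,0,1,-0.4,-0.8,-1,0,0,0,1,-0.4,-1,-1,0,0,0,1,-0.4,-1,-1,0,0,0,1,-0.4,-1,-1,0,0,0,1]
}}

```text
time: 4.97
tool_pos: [494.3, 280.5, 177.8]
tcp_rot: [-3.133, -0.014, 3.072]
contact_force: [0.6, -0.1, -0.9]
grip_width: 25.4
```

```bash
python3 go.py 560 180 220 3.065; python3 -c "
from h import *
C=cam('top')
for uv in [(267,150),(183,145),(265,83)]: print([at_z(C,uv,z).round(0) for z in (0,100,200)])"
```

```text
t 4.97 pos [494.3 280.5 177.8] rpy [-3.133 -0.014  3.072] F [ 0.6 -0.1 -0.9] w 25.4 q [ 0.38  0.47  1.46 -0.    1.22 -1.12]
shift units [-3.6  -4.8  -2.12] turn units [-0.12 -0.2   0.1 ]
[array([759.,  13.,   0.]), array([729.,  13., 100.]), array([699.,  13., 200.])]
[array([781., 291.,   0.]), array([749., 273., 100.]), array([718., 255., 200.])]
[array([995.,  16.,   0.]), array([950.,  16., 100.]), array([904.,  15., 200.])]
```

Request:
{"name": "step_arm", "arguments": {
  "moves": [-0.8,-1,-0.5,0,-0.1,0,1,-0.8,-1,-0.5,0,-0.1,0,1,-0.8,-1,-0.5,0,0,0,1,-0.6,-0.9,-0.4,0,0,0,1,-0.3,-0.5,0,0,0,0,1,0,0,0,0,0,0,1,0,0,0,0,0,0,1]
}}

```text
time: 5.55
tool_pos: [559.1, 182.4, 222.0]
tcp_rot: [-3.138, 0.01, 3.069]
contact_force: [0.7, 0.4, -1.0]
grip_width: 25.2
```

```bash
python3 go.py 560 180 220 3.065; python3 look.py w4
```

```text
t 5.55 pos [559.1 182.4 222. ] rpy [-3.138  0.01   3.069] F [ 0.7  0.4 -1. ] w 25.2 q [ 0.19  0.46  1.36 -0.01  1.32 -1.31]
shift units [-0.05 -0.12  0.1 ] turn units [-0.05  0.14  0.06]
5.55 [559.07 182.41 222.05] [-3.1382  0.0096  3.0694] moved [-0.31  0.17 -0.33]
```

View pics/w4.png

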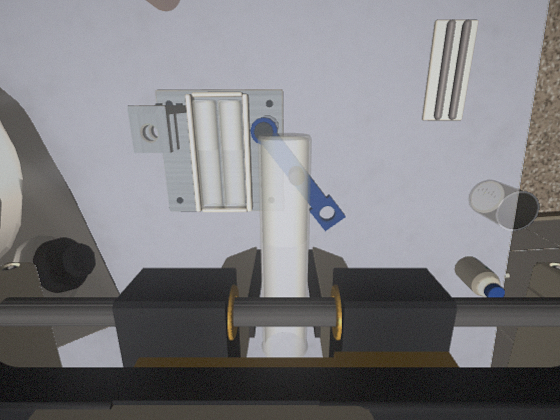

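```bash
python3 look.py w5; python3 - <<'E'
from h import *
im=cv2.imread('pics/w5.png')[:,:,::-1]
crop(im,120,80,280,225,5,'pics/w5c.png')
crop(im,230,100,370,240,5,'pics/w5d.png')
E
```

```text
5.6 [558.77 182.58 221.72] [-3.1377  0.0089  3.0699] moved [-0.3   0.5  -0.03]
```

View pics/w5c.png

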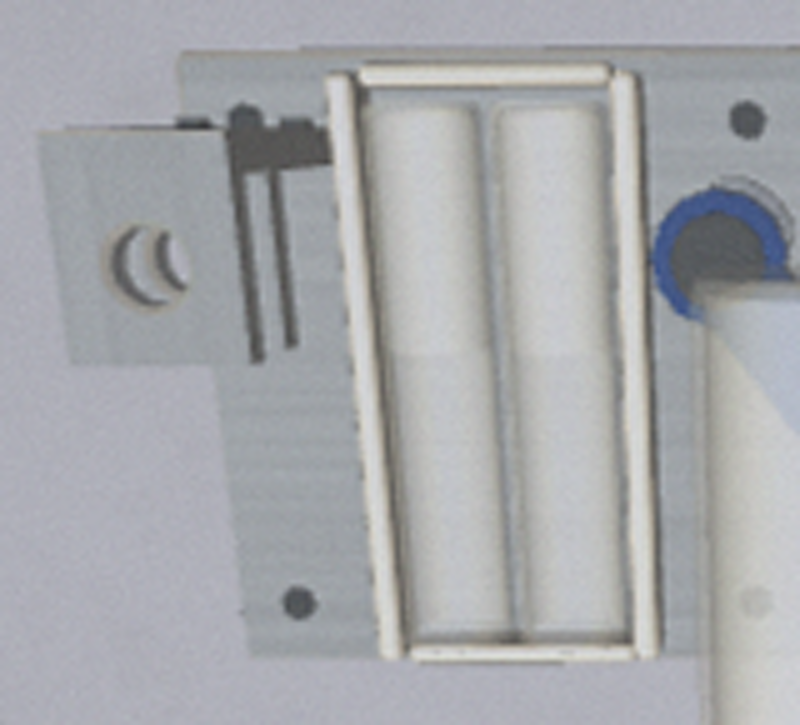

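View pics/w5d.png

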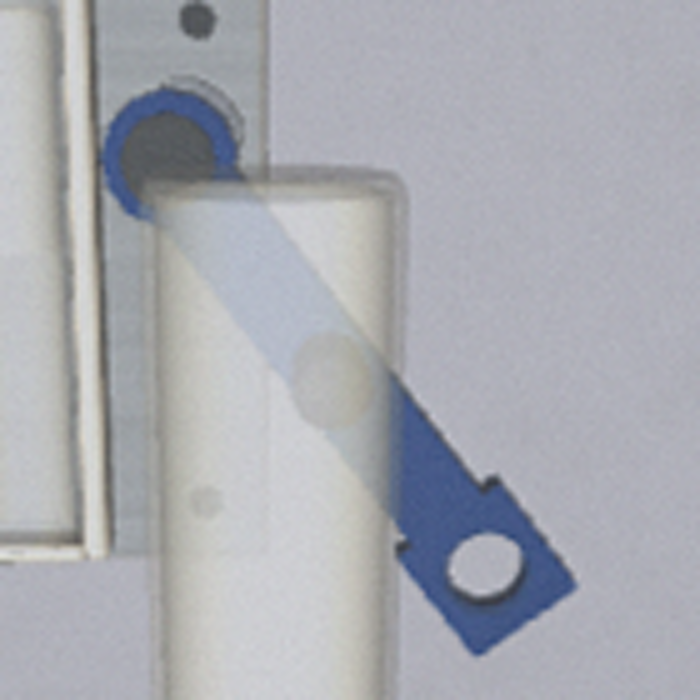

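```bash
cat > fit.py <<'E'
from h import *
import pickle
from scipy.optimize import least_squares
C=pickle.load(open('pics/w5.pkl','rb'))
c=lambda u,v:np.array((120+u/5,80+v/5)); d=lambda u,v:np.array((230+u/5,100+v/5))
pts=[((-30,-52,78),c(148,267)),((-52,-69,78),c(38,130)),((-12,-69,78),c(72,365)),((-52,-35,78),c(227,128)),((-70,-70,8),c(180,52)),((70,-70,8),c(250,657)),((-30,52,70),c(718,255))]
def f(p,full=False):
    yw=p[2]; Rz=Ro.from_euler('z',yw).as_matrix()
    r=[]
    for q,uv in pts:
        w=Rz@np.array(q,float)+[p[0],p[1],p[3] if len(p)>3 else 0]
        r.append(proj(C,w)-uv)
    return np.array(r) if full else np.array(r).ravel()
for x0 in ([525,110,-.07],[525,110,-.07,0]):
    s=least_squares(f,x0,loss='soft_l1'); print(s.x,np.degrees(s.x[2]));print(f(s.x,True).round(2))
p=s.x
s=least_squares(f,[525,110,-.07],loss='soft_l1'); p=s.x
Rz=Ro.from_euler('z',p[2]).as_matrix()
W=lambda q:Rz@np.array(q,float)+[p[0],p[1],0]
print('hinge',W((-30,52,68)),'clev',W((-30,-52,78)))
h=W((-30,52,68)); e=at_z(C,d(485,567),68); k=at_z(C,d(332,382),92)
for n,w in (('eye',e),('knob',k)):
    v=Rz.T@(w-h); print(n,w,np.hypot(v[0],v[1]),'theta',np.arctan2(v[0],-v[1]))
for uv in [c(497,350),c(483,110),c(510,620)]: print('groove',Rz.T@(at_z(C,uv,24)-[p[0],p[1],0]))
for uv in [c(340,75),c(625,72),c(392,655),c(647,655)]: print('trough',Rz.T@(at_z(C,uv,24)-[p[0],p[1],0]))
E
python3 fit.py
```

```text
[ 5.25048772e+02  1.14042804e+02 -6.36418114e-02] -3.6464071909551823
[[ 0.37 -0.84]
 [-0.03  1.52]
 [ 0.07 -0.51]
 [ 0.13  1.57]
 [-1.88 -1.17]
 [-0.36  0.29]
 [ 0.59 -0.16]]
[ 5.25117046e+02  1.13692137e+02 -6.33332963e-02 -9.47234427e-01] -3.628730581108444
[[ 0.41 -0.81]
 [ 0.08  1.64]
 [ 0.17 -0.53]
 [ 0.11  1.68]
 [-1.87 -1.02]
 [-0.35  0.13]
 [ 0.28 -0.16]]
hinge [498.41664666 167.84549822  68.        ] clev [491.80236534  64.05604171  78.        ]
eye [585.07398598 224.13919214  68.        ] 103.33670418885869 theta 2.2105409277839256
knob [539.054181   194.86812173  92.        ] 48.80196080451252 theta 2.2212631980498774
groove [-6.28016381 -0.67569071 24.        ]
groove [-5.62058745e+01 -2.26915110e-02  2.40000000e+01]
groove [55.70534335 -2.12280346 24.        ]
trough [-63.38492037 -29.3033118   24.        ]
trough [-63.43808879  30.08947911  24.        ]
trough [ 64.02974945 -30.22296001  24.        ]
trough [64.48269478 29.20185293 24.        ]
```

```bash
python3 - <<'E'
from h import *
import pickle
C=pickle.load(open('pics/w5.pkl','rb'))
d=lambda u,v:np.array((230+u/5,100+v/5))
p=np.array([558.77,182.58,221.72]); Rt=R([-3.1377,.0089,3.0699])
for uv in [(278,172),(278,190),(150,195),(405,185),(155,500)]:
    print(Rt.T@(at_z(C,d(*uv),p[2]+7)-p))
K=get_calibration('wrist'); M=K['mount']
for q in [(69,0,-7+13),(69,0,-7-13),(-59,0,-7)]:
    r=M[:3,:3].T@(np.array(q)-M[:3,3]); r=K['mtx']@r; print(r[:2]/r[2])
# targets: pads at carrier x=+10
yw=-.0716; o=np.array([525,113])
t=o+10*np.array([np.cos(yw),np.sin(yw)]); print(t)
E
python3 go.py 535 112.3 120 3.067
```

```text
[70.23246505  0.95189017 -7.62912586]
[68.61931244  0.95270852 -7.6147715 ]
[ 68.17476606 -10.78691092  -7.5651164 ]
[69.06278934 12.57143383 -7.66394648]
[ 38.98875346 -11.01027813  -7.30448256]
[283.58007799 134.62895326]
[283.46278572 139.84597726]
[283.8597394  362.09431352]
[534.97437815 112.28461161]
t 5.65 pos [558.5 183.1 221.7] rpy [-3.138  0.009  3.071] F [-0.9  0.3 -0.1] w 25.0 q [ 0.19  0.46  1.36 -0.01  1.32 -1.31]
shift units [ 0.96 -3.59  5.09] turn units [-0.06  0.12  0.06]
```

Request:
{"name": "step_arm", "arguments": {
  "moves": [0.2,-0.9,0,0,0.05,0,1,0.3,-0.9,0,0,0.05,0,1,0.3,-0.9,0.5,0,0,0,1,0.1,-0.7,1,0,0,0,1,0,-0.2,1,0,0,0,1,0,0,1,0,0,0,1,0,0,0.5,0,0,0,1]
}}

```text
time: 6.23
tool_pos: [530.3, 119.7, 137.9]
tcp_rot: [-3.141, 0.0, 3.084]
contact_force: [-0.4, -0.2, 0.0]
grip_width: 25.4
```

```bash
python3 go.py 535 112 37.5 3.067
```

```text
t 6.23 pos [530.3 119.7 137.9] rpy [-3.141  0.     3.084] F [-0.4 -0.2  0. ] w 25.4 q [ 0.08  0.46  1.6  -0.    1.08 -1.43]
shift units [-0.25 -0.36  5.02] turn units [-0.01  0.01  0.24]
```

Request:
{"name": "step_arm", "arguments": {
  "moves": [-0.1,-0.2,0.7,0,0,0.1,1,-0.1,-0.2,0.8,0,0,0.1,1,0,0,0.8,0,0,0,1,0,0,0.7,0,0,0,1,0,0,0,0,0,0,1]
}}

```text
time: 6.65
tool_pos: [527.7, 117.7, 70.6]
tcp_rot: [-3.141, -0.009, 3.077]
contact_force: [-0.1, 0.2, -0.5]
grip_width: 25.3
```

```bash
python3 go.py 535 112 37.5 3.067
```

```text
t 6.65 pos [527.7 117.7  70.6] rpy [-3.141 -0.009  3.077] F [-0.1  0.2 -0.5] w 25.3 q [ 0.08  0.55  1.67  0.    0.93 -1.43]
shift units [-0.4  -0.26  1.65] turn units [-0.01 -0.13  0.15]
```

Request:
{"name": "step_arm", "arguments": {
  "moves": [-0.3,-0.2,0.3,0,-0.1,0.1,1,-0.1,-0.1,0.3,0,0,0.1,1,0,0,0.2,0,0,0,1,0,0,0,0,0,0,1]
}}

```text
time: 6.98
tool_pos: [535.4, 113.4, 53.7]
tcp_rot: [3.142, -0.002, 3.066]
contact_force: [-0.7, -0.9, 0.2]
grip_width: 25.1
```

```bash
python3 go.py 535 112 37.5 3.067;python3 look.py w6; python3 - <<'E'
from h import *
im=cv2.imread('pics/w6.png')[:,:,::-1]
crop(im,80,0,480,300,2,'pics/w6c.png')
E
```

```text
t 6.98 pos [535.4 113.4  53.7] rpy [ 3.142e+00 -2.000e-03  3.066e+00] F [-0.7 -0.9  0.2] w 25.1 q [ 0.07  0.58  1.67  0.    0.89 -1.43]
shift units [ 0.01 -0.07  0.81] turn units [ 0.   -0.02 -0.02]
6.9833 [535.35 113.44  53.73] [ 3.1415e+00 -1.6000e-03  3.0657e+00] moved [ 0.2  -0.04  0.4 ]
```

View pics/w6c.png

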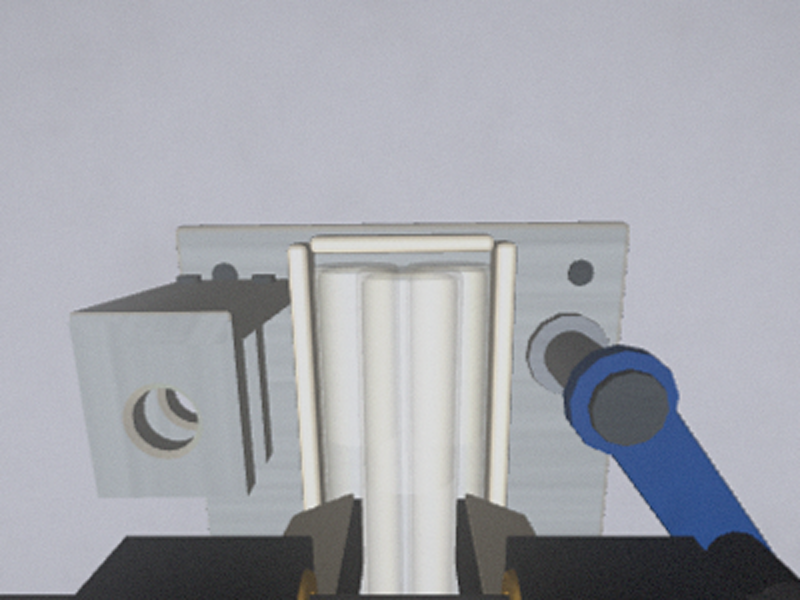

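Request:
{"name": "step_arm", "arguments": {
  "moves": [0,-0.05,0.35,0,0,0,1,0,0,0.3,0,0,0,1,0,0,0.1,0,0,0,1,0,0,0,0,0,0,1]
}}

```text
time: 7.37
tool_pos: [536.5, 112.3, 39.1]
tcp_rot: [3.141, 0.002, 3.065]
contact_force: [-0.1, 0.5, -0.4]
grip_width: 25.3
```

```bash
python3 go.py 535 112 37.5 3.067; python3 -c "
from h import *
import pickle
C=pickle.load(open('pics/w6.pkl','rb'))
print(at_z(C,(161,211),78))
for p in [(72,312),(232,312),(98,497)]: print(at_z(C,(80+p[0]/2,p[1]/2),78))
print('hinge',at_z(C,(80+630/2,407/2),72))
C5=pickle.load(open('pics/w5.pkl','rb')); print(tri([(C,(161,211)),(C5,(120+148/5,80+267/5))]))
"
```

```text
t 7.37 pos [536.5 112.3  39.1] rpy [3.141e+00 2.000e-03 3.065e+00] F [-0.1  0.5 -0.4] w 25.3 q [ 0.07  0.6   1.68  0.    0.86 -1.43]
shift units [ 0.07 -0.02  0.08] turn units [ 0.01  0.03 -0.02]
[492.5307165   62.99415778  78.        ]
[467.41610977  49.00209652  78.        ]
[469.95863598  82.06061647  78.        ]
[509.09745743  45.08006717  78.        ]
hinge [498.89063805 166.86389958  72.        ]
(array([492.51737232,  63.26979198,  77.97039348]), [np.float64(0.2652960971248035), np.float64(0.2652960971247803)])
```

Request:
{"name": "step_arm", "arguments": {
  "moves": [0.05,0,0.1,0,0,0,1,0,0,0.05,0,0,0,1,0,0,0,0,0,0,1]
}}

```text
time: 7.62
tool_pos: [535.9, 112.0, 37.4]
tcp_rot: [3.141, 0.003, 3.066]
contact_force: [0.9, -1.1, 0.5]
grip_width: 25.1
```

```bash
python3 go.py 535 112 37.5 3.067
```

```text
t 7.62 pos [535.9 112.   37.4] rpy [3.141e+00 3.000e-03 3.066e+00] F [ 0.9 -1.1  0.5] w 25.1 q [ 0.07  0.6   1.69 -0.    0.85 -1.43]
shift units [ 0.04 -0.   -0.  ] turn units [ 0.    0.05 -0.02]
```

Request:
{"name": "step_arm", "arguments": {
  "moves": [0.05,0,0.1,0,0.05,0,1,0,0,0.05,0,0,0,1]
}}

```text
time: 7.78
tool_pos: [536.0, 111.8, 37.0]
tcp_rot: [-3.142, 0.003, 3.066]
contact_force: [-6.0, -0.4, 9.5]
grip_width: 25.3
```

```bash
python3 go.py 535 112 37.5 3.067
```

```text
t 7.78 pos [536.  111.8  37. ] rpy [-3.142e+00  3.000e-03  3.066e+00] F [-6.  -0.4  9.5] w 25.3 q [ 0.07  0.6   1.69 -0.    0.85 -1.43]
shift units [ 0.05  0.01 -0.03] turn units [-0.    0.05 -0.01]
```

Request:
{"name": "step_arm", "arguments": {
  "moves": [0,0,-0.03,0,0,0,0.2,0,0,0,0,0,0,0.2,0,0,0,0,0,0,0.2]
}}

```text
time: 8.03
tool_pos: [536.2, 111.8, 38.2]
tcp_rot: [3.141, 0.005, 3.066]
contact_force: [-0.3, 0.5, -0.1]
grip_width: 36.1
```

```bash
python3 go.py 535 112 37.5 3.067
```

```text
t 8.03 pos [536.2 111.8  38.2] rpy [3.141 0.005 3.066] F [-0.3  0.5 -0.1] w 36.1 q [ 0.07  0.6   1.69 -0.    0.85 -1.43]
shift units [0.06 0.   0.03] turn units [ 0.    0.06 -0.02]
```

Request:
{"name": "step_arm", "arguments": {
  "moves": [0,0,-0.5,0,0.05,0,0.2,0,0,-1,0,0,0,0.2,0,0,-1,0,0,0,0,0,0,-1,0,0,0,0,0,0,-1,0,0,0,0,0,0,-1,0,0,0,0,0,0.3,-0.7,0,0,-0.5,0]
}}

```text
time: 8.62
tool_pos: [533.5, 117.2, 161.0]
tcp_rot: [-3.141, -0.012, 3.1]
contact_force: [0.4, 0.2, -0.3]
grip_width: 46.0
```

```bash
python3 go.py 538 150 170 3.709;python3 look.py w7
```

```text
t 8.62 pos [533.5 117.2 161. ] rpy [-3.141 -0.012  3.1  ] F [ 0.4  0.2 -0.3] w 46.0 q [ 0.08  0.45  1.55  0.    1.15 -1.45]
shift units [-0.15  1.65 -0.45] turn units [ 0.04 -0.17 -8.73]
8.6167 [533.48 117.2  161.03] [-3.1406 -0.0117  3.0998] moved [1.38 1.47 2.46]
```

View pics/w7.png

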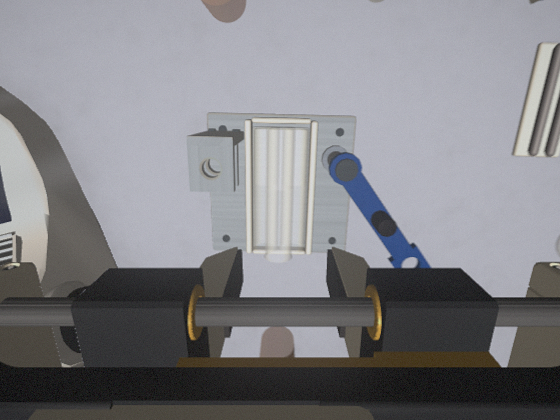

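```bash
python3 - <<'E'
from h import *
im=cv2.imread('pics/w7.png')[:,:,::-1]
crop(im,180,100,440,280,3,'pics/w7c.png')
E
```

```text
(no output)
```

View pics/w7c.png

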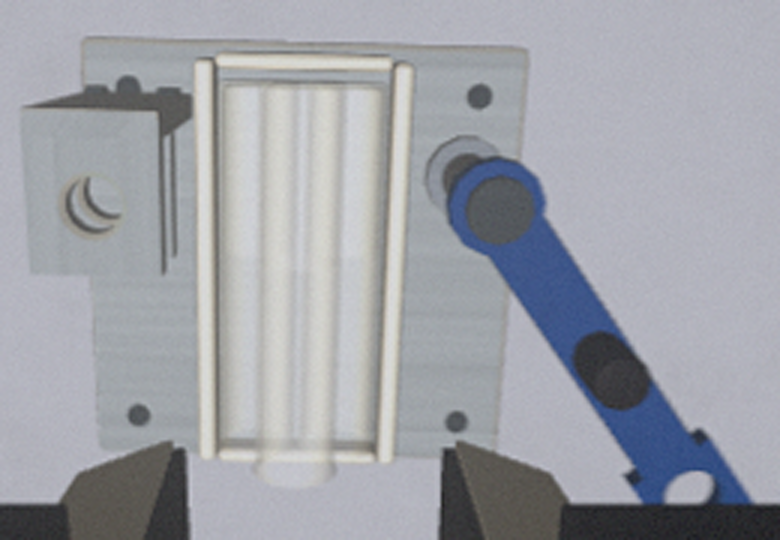

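```bash
python3 - <<'E'
from h import *
import pickle
C=pickle.load(open('pics/w7.pkl','rb')); C5=pickle.load(open('pics/w5.pkl','rb'))
c=lambda u,v:np.array((180+u/3,100+v/3))
yw=-.0716; Rz=Ro.from_euler('z',yw).as_matrix(); o=np.array([525,113.3,0])
for n,uv,z in [('far',(293,471),43.3),('near',(301,83),45),('hinge',(503,210),74),('knob',(613,378),92),('clev',(93,205),78)]:
    w=at_z(C,c(*uv),z); print(n,w,Rz.T@(w-o))
print('knob tri',tri([(C,c(613,378)),(C5,(296.4,176.4))]))
E
python3 go.py 540 194 120 3.709
```

```text
far [584.7197354  108.97799525  43.3       ] [ 5.98759136e+01 -3.86504560e-02  4.33000000e+01]
near [466.57224598 116.9755727   45.        ] [-58.5409975   -0.51369847  45.        ]
hinge [498.97356408 167.77404943  74.        ] [-29.85676161  52.47257583  74.        ]
knob [539.34843014 192.55658374  92.        ] [ 8.64174284 80.07998373 92.        ]
clev [492.55526746  63.64062596  78.        ] [-28.80902918 -51.85319602  78.        ]
knob tri (array([540.97180641, 194.67662207,  86.08943083]), [np.float64(0.6597774400270178), np.float64(0.6597774400269742)])
t 8.67 pos [534.9 118.7 163.5] rpy [ 3.141 -0.007  3.104] F [1.1 1.  1.9] w 46.0 q [ 0.08  0.44  1.55  0.    1.15 -1.46]
shift units [-0.13  3.77  2.18] turn units [ 0.04 -0.1  -8.67]
```

Request:
{"name": "step_arm", "arguments": {
  "moves": [0,0.9,0,0,0,-1,0,0,0.9,0,0,0,-1,0,-0.1,0.9,0,0,0,-1,0,-0.2,0.7,0,0,0,-1,0,-0.1,0,0.3,0,0,-1,0,0,0,0.5,0,0,-1,0,0,0,0.5,0,0,-1,0,0,0,0.5,0,0,-1,0]
}}

```text
time: 9.33
tool_pos: [539.6, 191.7, 124.2]
tcp_rot: [3.139, -0.001, -2.6]
contact_force: [0.1, 0.3, -0.5]
grip_width: 46.2
```

```bash
python3 go.py 540.5 193 74 3.709
```

```text
t 9.33 pos [539.6 191.7 124.2] rpy [ 3.139e+00 -1.000e-03 -2.600e+00] F [ 0.1  0.3 -0.5] w 46.2 q [ 0.21  0.53  1.53  0.    1.09 -1.91]
shift units [-0.08  0.02  2.51] turn units [ 0.04 -0.02 -0.37]
```

Request:
{"name": "step_arm", "arguments": {
  "moves": [-0.05,0,0.8,0,0,-0.2,0,0,0,0.9,0,0,-0.1,0,0,0,0.5,0,0,0,0,0,0,0.1,0,0,0,0.2]
}}

```text
time: 9.67
tool_pos: [538.0, 192.1, 71.0]
tcp_rot: [3.137, -0.007, -2.575]
contact_force: [-0.8, 0.2, 1.3]
grip_width: 42.9
```

```bash
python3 go.py 540.5 193 74 3.709
```

```text
t 9.67 pos [538.  192.1  71. ] rpy [ 3.137 -0.007 -2.575] F [-0.8  0.2  1.3] w 42.9 q [ 0.21  0.59  1.58  0.    0.97 -1.93]
shift units [-0.13 -0.03 -0.15] turn units [ 0.07 -0.09 -0.01]
```

Raise slightly and close on the knob.

Request:
{"name": "step_arm", "arguments": {
  "moves": [-0.1,0,-0.15,0.05,-0.05,0,1,0,0,-0.05,0,0,0,1,0,0,0,0,0,0,1,0,0,0,0,0,0,1,0,0,0,0,0,0,1,0,0,0,0,0,0,1]
}}

```text
time: 10.17
tool_pos: [539.6, 193.2, 74.6]
tcp_rot: [3.14, -0.004, -2.576]
contact_force: [1.9, 0.1, -5.7]
grip_width: 14.0
```

```bash
python3 go.py 540.5 193 74 3.709; python3 look.py w8
```

```text
t 10.17 pos [539.6 193.2  74.6] rpy [ 3.14  -0.004 -2.576] F [ 1.9  0.1 -5.7] w 14.0 q [ 0.21  0.59  1.58  0.    0.98 -1.93]
shift units [-0.03 -0.03  0.03] turn units [ 0.02 -0.06 -0.03]
10.1667 [539.59 193.21  74.62] [ 3.14   -0.004  -2.5759] moved [ 0.    0.01 -0.04]
```

View pics/w8.png

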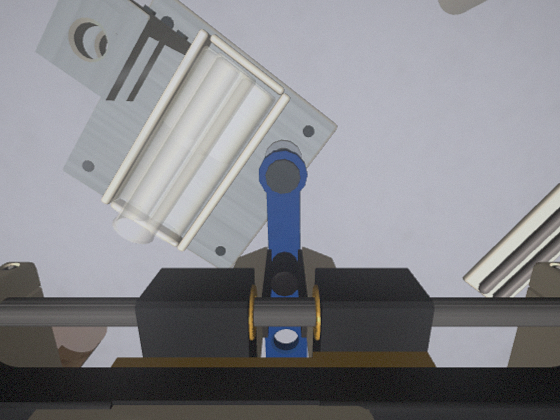

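Request:
{"name": "step_arm", "arguments": {
  "moves": [0,-0.1,0,0,0,0.5,1,0,-0.17,0,0,0,1,1,0,-0.17,0,0,0,1,1,0,-0.17,0,0,0,1,1,0,-0.17,0,0,0,1,1,0,-0.17,0,0,0,1,1]
}}

```text
time: 10.72
tool_pos: [546.7, 176.1, 74.6]
tcp_rot: [3.141, -0.005, -2.973]
contact_force: [0.6, 0.4, -3.4]
grip_width: 13.7
```

```bash
cat > arc.py <<'E'
from h import *
o=get_obs(); h=np.array([498.5,167]); v=o['tool_pos'][:2]-h
ang=np.arctan2(v[1],v[0])-(-.0716); th=ang+np.pi/2
yaw=o['tcp_rot'][2]; thy=(yaw-1.499+np.pi)%(2*np.pi)-np.pi
print(round(o['time'],2),o['tool_pos'].round(1),o['tcp_rot'].round(3),'r',np.hypot(*v).round(1),'theta',th.round(3),'tool theta',round(thy,3),'F',o['contact_force'].round(1),'w',o['grip_width'].round(1), 'q6',o['joint_positions'][5].round(2))
# local frame correction to r=48.7
Rt=R(o['tcp_rot']); t=np.array([*(h+v/np.hypot(*v)*48.8),74.5]); print('corr units',(Rt.T@(t-o['tool_pos'])/20).round(2),'level',(np.degrees(Ro.from_matrix(Rt.T@R([np.pi,0,yaw])).as_rotvec())/4).round(2))
E
python3 arc.py
```

```text
Traceback (most recent call last):
  File "arc.py", line 5, in <module>
    print(round(o['time'],2),o['tool_pos'].round(1),o['tcp_rot'].round(3),'r',np.hypot(*v).round(1),'theta',th.round(3),'tool theta',round(thy,3),'F',o['contact_force'].round(1),'w',o['grip_width'].round(1), 'q6',o['joint_positions'][5].round(2))
                                                                                                                                                                                      ^^^^^^^^^^^^^^^^^^^^^
AttributeError: 'float' object has no attribute 'round'
```

```bash
sed -i "s/o\['grip_width'\].round(1)/round(o['grip_width'],1)/" arc.py; python3 arc.py
```

```text
10.72 [546.7 176.1  74.6] [ 3.141 -0.005 -2.973] r 49.1 theta 1.829 tool theta 1.811 F [ 0.6  0.4 -3.4] w 13.7 q6 -1.56
corr units [ 0.01 -0.    0.01] level [ 0.   -0.07 -0.  ]
```

Request:
{"name": "step_arm", "arguments": {
  "moves": [0.01,-0.18,0,0,0,1,1,0.01,-0.18,0,0,0,1,1,0.01,-0.18,0,0,0,1,1,0.01,-0.18,0,0,0,1,1,0.01,-0.18,0,0,0,1,1,0.01,-0.18,0,0,0,1,1,0.01,-0.18,0,0,0,1,1,0.01,-0.18,0,0,0,1,1]
}}

```text
time: 11.38
tool_pos: [544.0, 147.8, 74.6]
tcp_rot: [3.14, -0.002, 2.722]
contact_force: [1.4, 0.6, -3.8]
grip_width: 13.6
```

```bash
python3 arc.py
```

```text
11.38 [544.  147.8  74.6] [ 3.140e+00 -2.000e-03  2.722e+00] r 49.3 theta 1.243 tool theta 1.223 F [ 1.4  0.6 -3.8] w 13.6 q6 -1.02
corr units [ 0.03 -0.    0.  ] level [ 0.02 -0.03 -0.  ]
```

Request:
{"name": "step_arm", "arguments": {
  "moves": [0.02,-0.18,0,0,0,1,1,0.01,-0.18,0,0,0,1,1,0.01,-0.18,0,0,0,1,1,0.01,-0.18,0,0,0,1,1,0.01,-0.18,0,0,0,1,1,0.01,-0.18,0,0,0,1,1,0.01,-0.18,0,0,0,1,1,0.01,-0.18,0,0,0,1,1]
}}

```text
time: 12.05
tool_pos: [526.0, 126.1, 74.6]
tcp_rot: [3.137, -0.001, 2.134]
contact_force: [1.4, 0.2, -5.2]
grip_width: 14.0
```

```bash
python3 arc.py
```

```text
12.05 [526.  126.1  74.6] [ 3.137e+00 -1.000e-03  2.134e+00] r 49.3 theta 0.663 tool theta 0.635 F [ 1.4  0.2 -5.2] w 14.0 q6 -0.47
corr units [ 0.03 -0.    0.  ] level [ 0.07 -0.02 -0.  ]
```

Remaining about 0.65 rad ≈ 9 rows; finish in smaller steps.

Request:
{"name": "step_arm", "arguments": {
  "moves": [0.02,-0.18,0,0,0,1,1,0.01,-0.18,0,0,0,1,1,0.01,-0.18,0,0,0,1,1,0.01,-0.18,0,0,0,1,1,0.01,-0.18,0,0,0,1,1,0.01,-0.18,0,0,0,1,1,0.01,-0.18,0,0,0,0.8,1]
}}

```text
time: 12.63
tool_pos: [502.7, 118.1, 74.6]
tcp_rot: [3.134, -0.003, 1.632]
contact_force: [3.6, 0.8, -5.8]
grip_width: 13.9
```

```bash
python3 arc.py
```

```text
12.63 [502.7 118.1  74.6] [ 3.134e+00 -3.000e-03  1.632e+00] r 49.1 theta 0.158 tool theta 0.133 F [ 3.6  0.8 -5.8] w 13.9 q6 0.02
corr units [ 0.01 -0.    0.  ] level [ 0.11 -0.04 -0.  ]
```

Request:
{"name": "step_arm", "arguments": {
  "moves": [0.01,-0.17,0,0.05,0,0.9,1,0,-0.17,0,0,0,0.8,1,0,-0.1,0,0,0,0.3,1]
}}

```text
time: 12.88
tool_pos: [495.9, 118.1, 74.7]
tcp_rot: [3.132, -0.005, 1.483]
contact_force: [10.5, -0.6, -14.1]
grip_width: 14.1
```

```bash
python3 arc.py
```

```text
12.88 [495.9 118.1  74.7] [ 3.132 -0.005  1.483] r 48.9 theta 0.019 tool theta -0.016 F [ 10.5  -0.6 -14.1] w 14.1 q6 0.17
corr units [ 0.01 -0.    0.01] level [ 0.14 -0.07 -0.  ]
```

Request:
{"name": "step_arm", "arguments": {
  "moves": [0,-0.12,0,0,0,0,1,0,-0.05,0,0,0,0,1,0,0,0,0,0,0,0.4,0,0,0,0,0,0,0.3,0,0,0,0,0,0,0.2]
}}

```text
time: 13.3
tool_pos: [496.6, 118.1, 75.5]
tcp_rot: [3.123, -0.005, 1.482]
contact_force: [-0.4, -0.2, 0.1]
grip_width: 29.3
```

```bash
python3 arc.py; python3 look.py w9
```

```text
13.3 [496.6 118.1  75.5] [ 3.123 -0.005  1.482] r 49.0 theta 0.034 tool theta -0.017 F [-0.4 -0.2  0.1] w 29.3 q6 0.17
corr units [ 0.01 -0.    0.05] level [ 0.27 -0.08 -0.  ]
13.3 [496.64 118.06  75.54] [ 3.1226 -0.0055  1.4824] moved [ 0.09 -0.    0.09]
```

View pics/w9.png

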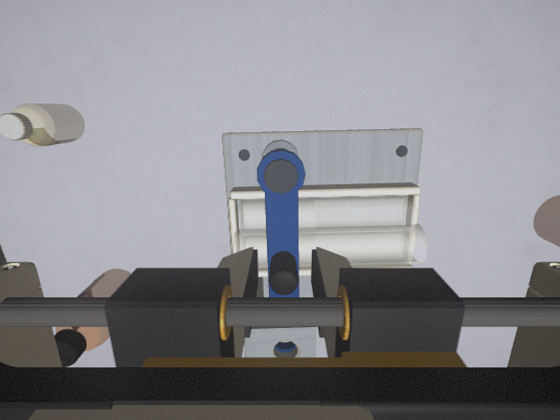

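Request:
{"name": "step_arm", "arguments": {
  "moves": [0,0,-0.5,0,0,0,0.2,0.2,0,-1,0.1,0,0,0.2,0.4,0,-1,0.1,0,0,0.2,0.5,0,-1,0,0,0,0,0.5,0,-1,0,0,0,0,0.5,0,-1,0,0,0,0,0.3,0,-0.5,0,0,0,0,0,0,0,0,0,0,0]
}}

```text
time: 14.02
tool_pos: [498.5, 167.1, 207.9]
tcp_rot: [3.136, -0.007, 1.482]
contact_force: [-0.1, 0.2, -0.0]
grip_width: 45.9
```

```bash
python3 arc.py; python3 look.py w10; python3 - <<'E'
from h import *
for n in ('scene','top'):
    im=capture(n); cv2.imwrite(f'pics/{n}1.png',im[:,:,::-1])
    if n=='scene': crop(im,230,70,470,270,3,'pics/s1c.png')
    else: crop(im,260,130,440,290,4,'pics/t1c.png')
im=cv2.imread('pics/w10.png')[:,:,::-1]; crop(im,180,120,400,270,3,'pics/w10c.png')
E
```

```text
14.02 [498.5 167.1 207.9] [ 3.136 -0.007  1.482] r 0.1 theta 2.98 tool theta -0.017 F [-0.1  0.2 -0. ] w 45.9 q6 0.26
corr units [2.36 0.32 6.69] level [ 0.08 -0.1  -0.  ]
14.0167 [498.52 167.1  207.94] [ 3.1363 -0.0067  1.482 ] moved [-0.23 -0.46 -0.84]
```

View pics/w10.png

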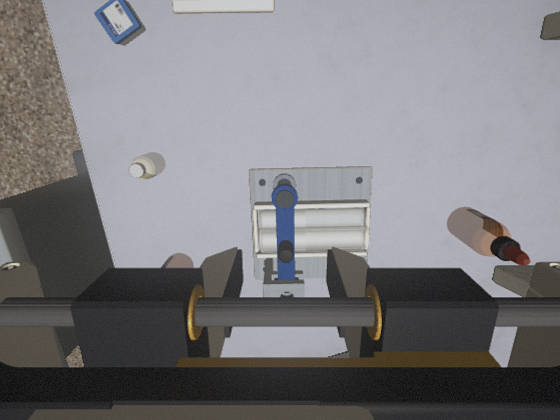

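View pics/w10c.png

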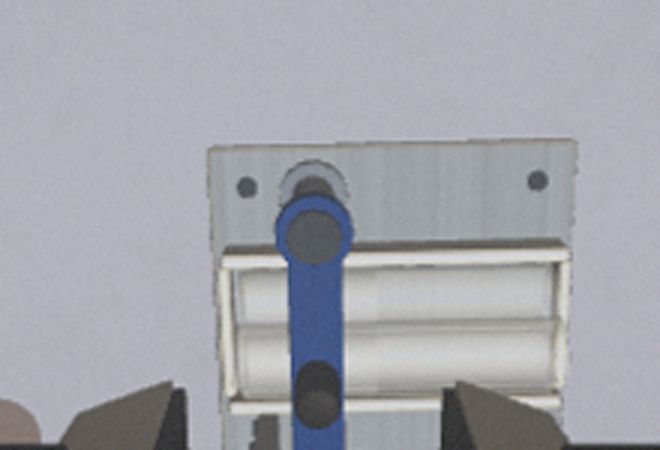

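View pics/s1c.png

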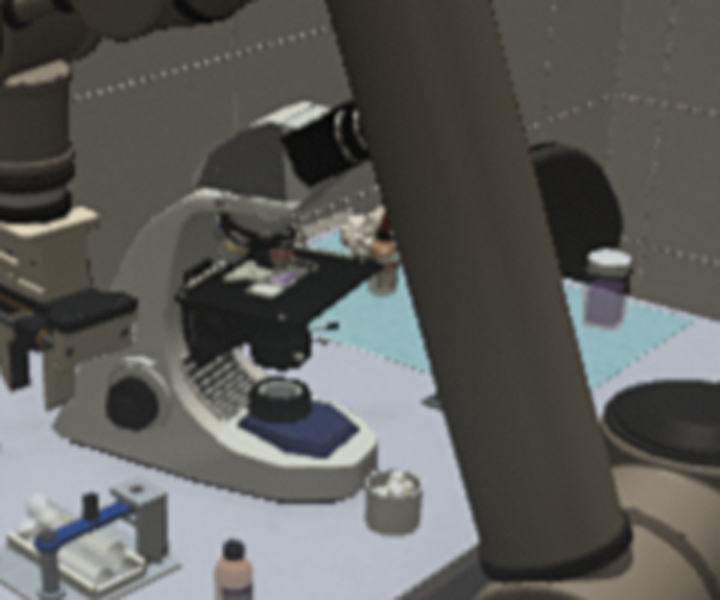

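View pics/t1c.png

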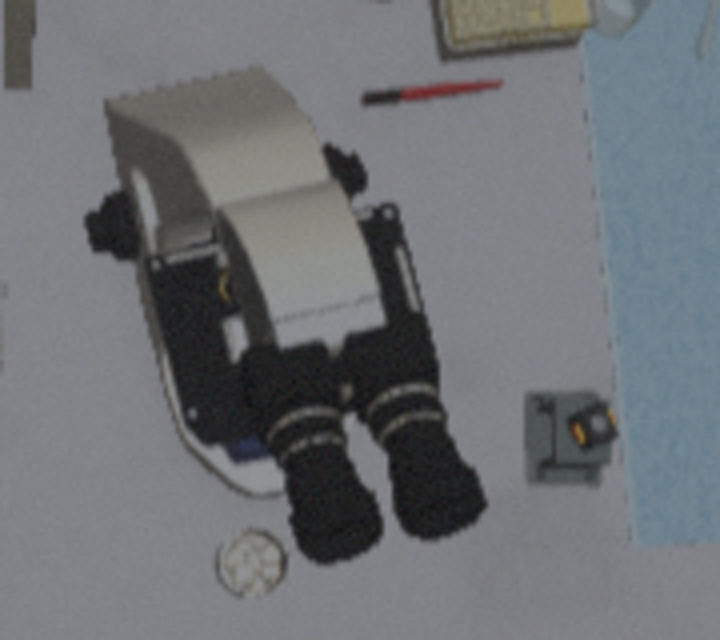

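```bash
python3 - <<'E'
from h import *
im=cv2.imread('pics/scene0.png')[:,:,::-1]; crop(im,290,70,410,160,6,'pics/s0e.png')
E
```

```text
(no output)
```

View pics/s0e.png

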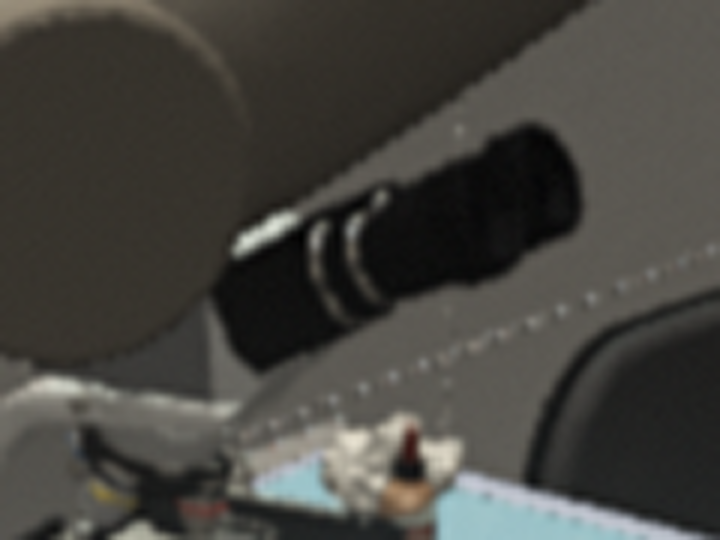

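```bash
python3 - <<'E'
from h import *
S=cam('scene');T=cam('top')
s=lambda u,v:(290+u/6,70+v/6); t=lambda u,v:(260+u/4,130+v/4)
print(tri([(S,s(545,185)),(T,t(338,535))]), tri([(S,s(540,175)),(T,t(440,515))]))
print(tri([(S,s(320,270)),(T,t(307,425))]))
E
```

```text
(array([ 344.32363022, -169.40769846,  423.18023834]), [np.float64(12.382381974415924), np.float64(12.382381974415894)]) (array([ 366.93547242, -223.28847541,  412.95467811]), [np.float64(1.7207024258918977), np.float64(1.7207024258920296)])
(array([ 427.89905078, -151.01479729,  374.77632662]), [np.float64(4.3532886803691815), np.float64(4.353288680369199)])
```

```bash
python3 - <<'E'
from h import *
from scipy.optimize import least_squares, fsolve
D=[(np.hypot(188.08,489.72),226.0,.34272,1.52502),(np.hypot(341.47,438.28),223.74,.40468,1.43706),
(np.hypot(470.9,374),26.5,.69,1.54),(np.hypot(535,113),53.7,.58,1.67),(np.hypot(558.5,183.1),221.7,.46,1.36),(np.hypot(498.5,167.1),207.9,None,None)]
o=get_obs(); q=o['joint_positions']; D[-1]=(np.hypot(*o['tool_pos'][:2]),o['tool_pos'][2],q[1],q[2]); print(q.round(2),D[-1])
f=lambda p:np.concatenate([[p[0]+p[2]*np.sin(a)+p[3]*np.sin(a+b)-r, p[1]+p[2]*np.cos(a)+p[3]*np.cos(a+b)-z] for r,z,a,b in D])
s=least_squares(f,[0,0,500,500]); print(s.x.round(1),s.fun.round(1)); p=s.x
for r,z in [(450,520),(500,520),(500,550),(550,550),(613,550),(400,520)]:
    g=lambda x:[p[0]+p[2]*np.sin(x[0])+p[3]*np.sin(x[0]+x[1])-r, p[1]+p[2]*np.cos(x[0])+p[3]*np.cos(x[0]+x[1])-z]
    x=fsolve(g,[.2,1.3]); print(r,z,x.round(2),'q5',(np.pi-x.sum()).round(2),np.abs(g(x)).max().round(2))
S=cam('scene');T=cam('top')
print(tri([(S,(230+300/3,70+103/3)),(T,(260+330/4,130+320/4))]))
E
```

```text
[0.17 0.36 1.56 0.   1.22 0.26] (np.float64(523.977634361212), np.float64(204.5036762873346), np.float64(0.35811221389816844), np.float64(1.5643310559744112))
[ 10.  -87.3 451.3 381.4] [ 1.7  0.1 -0.5  1.7 -2.7  0.6  7.2 -3.1 -7.9  1.3  2.2 -0.6]
450 520 [0.22 0.9 ] q5 2.02 0.0
500 520 [0.35 0.72] q5 2.07 0.0
500 550 [0.41 0.53] q5 2.2 0.0
550 550 [ 0.7 -0. ] q5 2.44 2.08
613 550 [ 0.76 -0.  ] q5 2.38 32.51
400 520 [0.1  1.05] q5 2.0 0.0
(array([ 489.19307066, -166.28463955,  389.59888853]), [np.float64(3.1247980455066213), np.float64(3.1247980455067417)])<stdin>:10: RuntimeWarning: The iteration is not making good progress, as measured by the 
 improvement from the last ten iterations.
```

Request:
{"name": "step_arm", "arguments": {
  "moves": [0,0,-1,0,0,0,-0.2,-0.2,-0.3,-1,0,0,0,-0.2,-0.3,-0.3,-1,0,0,0,-0.2,-0.3,-0.3,-1,0,0,0,-0.2,-0.3,-0.3,-1,0,0,0,-0.2,-0.3,-0.3,-1,0,0,0,-0.2,-0.3,-0.3,-1,0,0,0,-0.2,-0.3,-0.3,-1,0,0,0,-0.2]
}}

```text
time: 14.83
tool_pos: [445.4, 123.2, 356.2]
tcp_rot: [-3.108, 0.004, 1.477]
contact_force: [-0.2, 0.5, 0.0]
grip_width: 55.1
```

Request:
{"name": "step_arm", "arguments": {
  "moves": [-0.5,-0.3,-1,0,0,0,-0.2,-0.5,-0.3,-1,0,0,0,-0.2,-0.5,-0.2,-1,0,0,0,-0.2,-0.5,0,-1,0,0,0,-0.2,-0.6,0,-1,0,0,0,-0.2,-0.8,0,-0.8,0,0,0,-0.2]
}}

```text
time: 15.33
tool_pos: [423.2, 52.7, 472.4]
tcp_rot: [-3.093, 0.007, 1.476]
contact_force: [0.3, 0.3, 0.7]
grip_width: 55.0
```

```bash
python3 go.py 430 0 490 1.0
```

```text
t 15.33 pos [423.2  52.7 472.4] rpy [-3.093  0.007  1.476] F [0.3 0.3 0.7] w 55.0 q [-0.05  0.12  1.16 -0.    1.91  0.04]
shift units [-2.6   0.55 -0.89] turn units [-0.65  0.26  6.82]
```

Request:
{"name": "step_arm", "arguments": {
  "moves": [-1,0.1,-0.3,-0.3,0.1,1,-0.2,-1,0.15,-0.3,-0.2,0.1,1,-0.2,-0.97,0.25,-0.2,-0.1,0.05,1,-0.2,-0.95,0.3,-0.1,-0.1,0,1,-0.2,-0.95,0.35,0,0,0,1,-0.2,-0.9,0.45,0,0,0,1,-0.2,-0.85,0.5,0,0,0,1,-0.2,-0.8,0.55,0,0,0,1,-0.2]
}}

```text
time: 16.0
tool_pos: [421.1, -117.7, 485.1]
tcp_rot: [-3.13, -0.002, 0.889]
contact_force: [0.4, -0.1, -0.3]
grip_width: 54.8
```

```bash
python3 go.py 430 -260 490 0.447
```

```text
t 16.0 pos [ 421.1 -117.7  485.1] rpy [-3.13e+00 -2.00e-03  8.89e-01] F [ 0.4 -0.1 -0.3] w 54.8 q [-0.45  0.12  1.13  0.    1.91  0.23]
shift units [-5.25  4.83 -0.31] turn units [-0.17  0.01  6.34]
```

Request:
{"name": "step_arm", "arguments": {
  "moves": [-0.78,0.63,-0.2,-0.1,0,1,-0.2,-0.73,0.68,-0.1,0,0,1,-0.2,-0.68,0.73,0,0,0,1,-0.2,-0.6,0.78,0,0,0,1,-0.2,-0.55,0.82,0,0,0,1,-0.2,-0.5,0.86,0,0,0,1,-0.2,-0.43,0.9,0,0,0,0.3,-0.2,-0.4,0.9,0,0,0,0,-0.2]
}}

```text
time: 16.67
tool_pos: [416.6, -288.6, 478.8]
tcp_rot: [-3.118, 0.013, 0.415]
contact_force: [0.1, 0.3, -0.3]
grip_width: 55.4
```

```bash
python3 go.py 452 -410 300 0.447
```

```text
t 16.67 pos [ 416.6 -288.6  478.8] rpy [-3.118  0.013  0.415] F [ 0.1  0.3 -0.3] w 55.4 q [-0.76  0.27  0.95 -0.    1.95  0.4 ]
shift units [-0.72  6.48  8.8 ] turn units [-0.35  0.18 -0.46]
```

Request:
{"name": "step_arm", "arguments": {
  "moves": [-0.1,1,0,-0.1,0.1,-0.2,-0.2,-0.1,1,0,-0.1,0.05,-0.2,-0.2,-0.1,1,0.3,-0.1,0,0,-0.2,-0.1,1,0.6,0,0,0,-0.2,-0.1,1,0.8,0,0,0,-0.2,-0.1,1,1,0,0,0,-0.2,-0.1,0.4,1,0,0,0,-0.2,0,0,1,0,0,0,-0.2]
}}

```text
time: 17.33
tool_pos: [453.0, -424.6, 369.4]
tcp_rot: [-3.125, 0.008, 0.433]
contact_force: [0.3, -0.8, 0.9]
grip_width: 55.1
```

```bash
python3 go.py 452 -410 260 0.447
```

```text
t 17.33 pos [ 453.  -424.6  369.4] rpy [-3.125  0.008  0.433] F [ 0.3 -0.8  0.9] w 55.1 q [-0.87  0.49  0.91 -0.    1.76  0.26]
shift units [ 0.3  -0.6   5.48] turn units [-0.23  0.11 -0.21]
```

Request:
{"name": "step_arm", "arguments": {
  "moves": [0.1,-0.4,1,-0.1,0.1,-0.1,-0.2,0.1,-0.2,1,0,0,-0.1,-0.2,0,0,1,0,0,0,-0.2,0,0,1,0,0,0,-0.2,0,0,0.8,0,0,0,-0.2,0,0,0,0,0,0,-0.2]
}}

```text
time: 17.83
tool_pos: [442.9, -409.9, 252.2]
tcp_rot: [-3.104, 0.009, 0.441]
contact_force: [-0.0, 0.3, 0.1]
grip_width: 55.4
```

```bash
python3 go.py 452 -410 130 0.447; python3 look.py p1; python3 - <<'E'
from h import *
im=capture('scene'); cv2.imwrite('pics/scene2.png',im[:,:,::-1])
E
```

```text
t 17.83 pos [ 442.9 -409.9  252.2] rpy [-3.104  0.009  0.441] F [-0.   0.3  0.1] w 55.4 q [-0.87  0.5   1.21  0.    1.47  0.26]
shift units [0.47 0.42 6.09] turn units [-0.53  0.12 -0.09]
17.8333 [ 442.87 -409.94  252.2 ] [-3.1043  0.0088  0.4409] moved [ 0.28 -0.43  1.48]
```

View pics/p1.png

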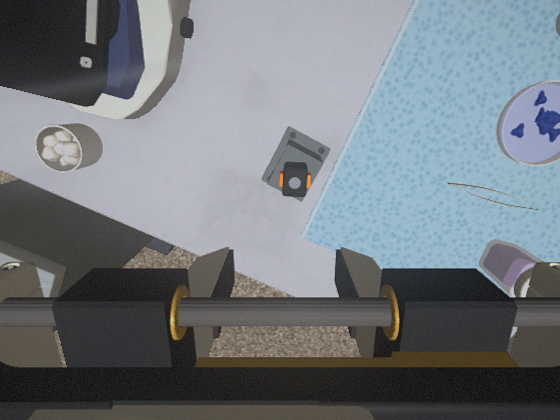

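View pics/scene2.png

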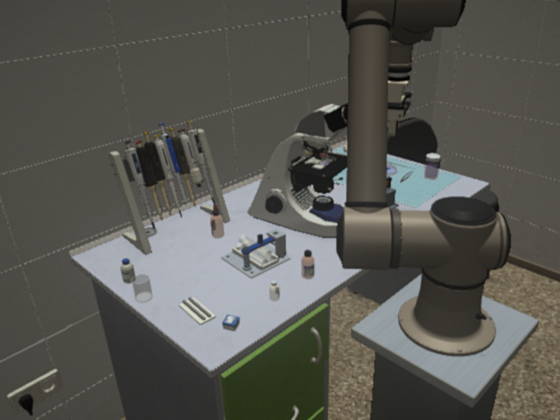

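```bash
python3 look.py p2; python3 - <<'E'
from h import *
im=cv2.imread('pics/p2.png')[:,:,::-1]; crop(im,250,115,345,210,7,'pics/p2c.png')
E
```

```text
17.9333 [ 443.97 -411.08  255.79] [-3.1097  0.0073  0.4408] moved [ 0.66 -0.5   1.54]
```

View pics/p2c.png

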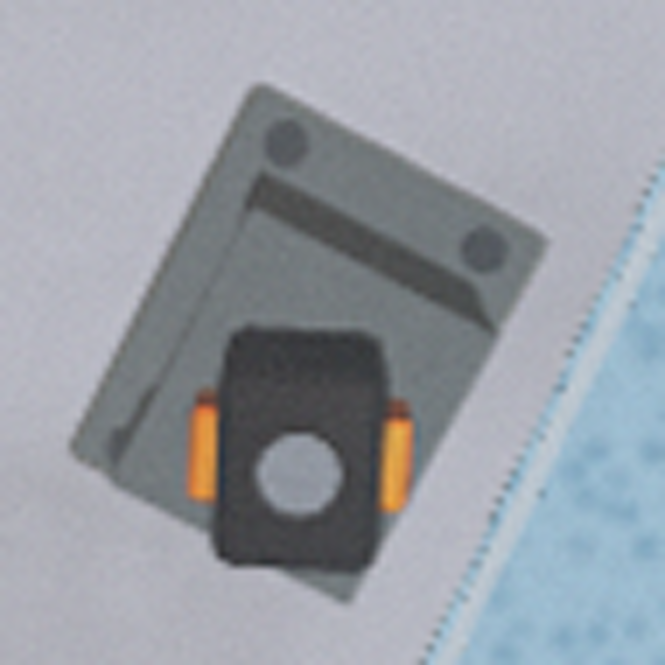

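```bash
python3 - <<'E'
from h import *
import pickle
C=pickle.load(open('pics/p2.pkl','rb'));C1=pickle.load(open('pics/p1.pkl','rb'))
c=lambda u,v:(250+u/7,115+v/7)
a=at_z(C,c(203,450),92);b=at_z(C,c(397,462),92); print(a,b,np.linalg.norm(a-b))
d=b-a; psi=np.arctan2(d[0],-d[1]); print('yaw for jaws',psi, 'mid',(a+b)/2)
print('disc',at_z(C,c(300,475),102),at_z(C1,(295,183),102))
L=[c(233,340),c(385,345),c(373,565),c(215,560)]
print([at_z(C,q,102).round(1) for q in L])
E
python3 go.py 455 -410 150 0.38
```

```text
[ 448.90836765 -396.7684205    92.        ] [ 459.51008124 -423.01027085   92.        ] 28.302491775716668
yaw for jaws 0.3839500876607719 mid [ 454.20922444 -409.88934567   92.        ]
disc [ 453.85109192 -410.14156638  102.        ] [ 453.78026663 -409.97113588  102.        ]
[array([ 467.2, -393.4,  102. ]), array([ 475.6, -412.8,  102. ]), array([ 446.5, -425.3,  102. ]), array([ 437.3, -404.6,  102. ])]
t 17.98 pos [ 444.6 -411.6  257.3] rpy [-3.113  0.006  0.441] F [-0.1 -0.   0.8] w 55.1 q [-0.87  0.49  1.2   0.    1.47  0.26]
shift units [0.54 0.3  5.36] turn units [-0.41  0.1   0.87]
```

Request:
{"name": "step_arm", "arguments": {
  "moves": [0.2,0.1,1,-0.2,0.05,0.3,-0.2,0.2,0.1,1,-0.1,0,0.3,-0.2,0.1,0,1,-0.1,0,0.2,-0.2,0,0,1,0,0,0,-0.2,0,0,1,0,0,0,-0.2,0,0,0.3,0,0,0,-0.2,0,0,0,0,0,0,-0.2]
}}

```text
time: 18.57
tool_pos: [459.9, -417.5, 160.2]
tcp_rot: [3.118, -0.004, 0.381]
contact_force: [-0.7, 0.7, -0.5]
grip_width: 54.8
```

```bash
python3 go.py 453.5 -409.5 150 0.384; python3 look.py p3; python3 - <<'E'
from h import *
im=cv2.imread('pics/p3.png')[:,:,::-1]; crop(im,200,90,380,260,4,'pics/p3c.png')
E
```

```text
t 18.57 pos [ 459.9 -417.5  160.2] rpy [ 3.118 -0.004  0.381] F [-0.7  0.7 -0.5] w 54.8 q [-0.86  0.56  1.36 -0.    1.2   0.33]
shift units [-0.15 -0.5   0.5 ] turn units [ 0.34 -0.06 -0.04]
18.5667 [ 459.85 -417.46  160.24] [ 3.1182 -0.0042  0.3812] moved [ 0.15 -0.19  0.66]
```

View pics/p3c.png

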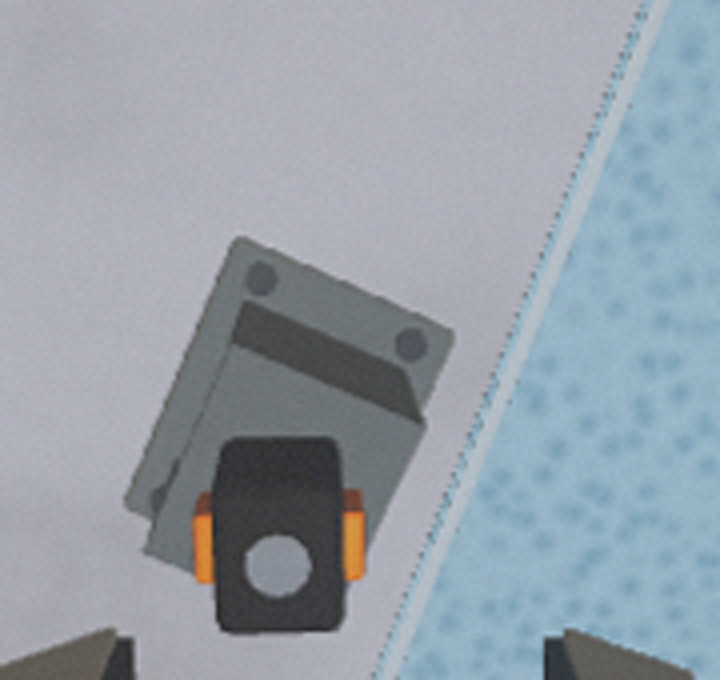

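```bash
python3 - <<'E'
from h import *
import pickle
C=pickle.load(open('pics/p2.pkl','rb'));C3=pickle.load(open('pics/p3.pkl','rb'))
c=lambda u,v:(250+u/7,115+v/7); c3=lambda u,v:(200+u/4,90+v/4)
print('disc',at_z(C3,c3(278,566),102),tri([(C,c(300,475)),(C3,c3(278,566))]))
a=at_z(C3,c3(204,548),92);b=at_z(C3,c3(354,546),92);d=b-a; print(a,b,(a+b)/2,np.arctan2(d[0],-d[1]))
E
python3 go.py 453.5 -409.5 120 0.384
```

```text
disc [ 453.58720777 -409.68031978  102.        ] (array([ 454.09629584, -409.77067647,  103.27217188]), [np.float64(0.24751519322905735), np.float64(0.24751519322880672)])
[ 448.18770947 -396.70065218   92.        ] [ 458.76367402 -422.74999756   92.        ] [ 453.47569175 -409.72532487   92.        ] 0.3856657693615947
t 18.62 pos [ 460.  -417.7  160.9] rpy [ 3.117 -0.004  0.381] F [ 0.8 -0.6 -0.1] w 54.9 q [-0.86  0.56  1.36 -0.    1.2   0.33]
shift units [-0.16 -0.55  2.03] turn units [ 0.35 -0.06 -0.04]
```

Request:
{"name": "step_arm", "arguments": {
  "moves": [-0.1,-0.4,0.5,0.2,0,0,-0.2,-0.1,-0.2,0.7,0.1,0,0,-0.2,0,0,0.6,0,0,0,-0.2,0,0,0.1,0,0,0,-0.2]
}}

```text
time: 18.95
tool_pos: [453.7, -410.1, 127.5]
tcp_rot: [3.13, -0.008, 0.381]
contact_force: [-0.2, 0.3, 0.1]
grip_width: 55.2
```

```bash
python3 go.py 453.3 -409.3 69 0.385
```

```text
t 18.95 pos [ 453.7 -410.1  127.5] rpy [ 3.13  -0.008  0.381] F [-0.2  0.3  0.1] w 55.2 q [-0.86  0.58  1.42  0.    1.13  0.33]
shift units [-0.03 -0.08  2.92] turn units [ 0.17 -0.12 -0.05]
```

Request:
{"name": "step_arm", "arguments": {
  "moves": [0,-0.05,0.8,0.1,-0.1,0,-0.2,0,0,0.8,0.05,0,0,-0.2,0,0,0.7,0,0,0,-0.2,0,0,0.2,0,0,0,-0.2]
}}

```text
time: 19.28
tool_pos: [454.8, -410.7, 78.0]
tcp_rot: [3.136, -0.003, 0.381]
contact_force: [-0.9, -0.0, -0.5]
grip_width: 55.4
```

```bash
python3 go.py 453.3 -409.3 69 0.385
```

```text
t 19.28 pos [ 454.8 -410.7   78. ] rpy [ 3.136e+00 -3.000e-03  3.810e-01] F [-0.9 -0.  -0.5] w 55.4 q [-0.86  0.64  1.46  0.    1.03  0.33]
shift units [-0.04 -0.09  0.45] turn units [ 0.09 -0.04 -0.06]
```

Request:
{"name": "step_arm", "arguments": {
  "moves": [-0.05,-0.1,0.45,0.1,-0.05,0,0,0,0,0,0,0,0,0.2,0,0,0,0,0,0,0.3]
}}

```text
time: 19.53
tool_pos: [453.0, -409.0, 67.7]
tcp_rot: [-3.139, 0.002, 0.381]
contact_force: [-0.8, 0.1, 0.4]
grip_width: 39.9
```

```bash
python3 go.py 453.3 -409.3 69 0.385
```

```text
t 19.53 pos [ 453.  -409.    67.7] rpy [-3.139e+00  2.000e-03  3.810e-01] F [-0.8  0.1  0.4] w 39.9 q [-0.86  0.65  1.47 -0.    1.02  0.33]
shift units [ 0.01  0.02 -0.07] turn units [-0.04  0.02 -0.06]
```

Request:
{"name": "step_arm", "arguments": {
  "moves": [0,0,-0.05,0,0,0,1,0,0,0,0,0,0,1,0,0,0,0,0,0,1,0,0,0,0,0,0,1,0,0,0,0,0,0,1]
}}

```text
time: 19.95
tool_pos: [453.6, -409.6, 70.6]
tcp_rot: [-3.141, 0.001, 0.381]
contact_force: [-0.5, -0.3, -1.0]
grip_width: 23.9
```

```bash
python3 go.py 453.3 -409.3 69 0.385
```

```text
t 19.95 pos [ 453.6 -409.6   70.6] rpy [-3.141e+00  1.000e-03  3.810e-01] F [-0.5 -0.3 -1. ] w 23.9 q [-0.86  0.65  1.47 -0.    1.02  0.33]
shift units [-0.01 -0.02  0.08] turn units [-0.    0.01 -0.06]
```

Request:
{"name": "step_arm", "arguments": {
  "moves": [0,0,-0.3,0,0,0,1,0,0,-0.5,0,0,0,1,0,0,-0.6,0,0,0,1]
}}

```text
time: 20.2
tool_pos: [452.7, -408.6, 98.2]
tcp_rot: [-3.137, 0.002, 0.381]
contact_force: [-0.0, 0.4, -1.8]
grip_width: 23.8
```

```bash
python3 go.py 453.3 -409.3 130 0.385
```

```text
t 20.2 pos [ 452.7 -408.6   98.2] rpy [-3.137e+00  2.000e-03  3.810e-01] F [-0.   0.4 -1.8] w 23.8 q [-0.86  0.62  1.44 -0.    1.09  0.33]
shift units [ 0.01  0.04 -1.59] turn units [-0.07  0.04 -0.06]
```

Request:
{"name": "step_arm", "arguments": {
  "moves": [0,0,-0.8,0,0,0,1,0,0,-1,0,0,0,1,0,0,-1,0,0,0,1,0,0,-1,0,0,0,1,0,0,-1,0,0,0,1,0,0,-1,0,0,0,1,0,0,-1,0,0,0,1,0,0,-1,0,0,0,1]
}}

```text
time: 20.87
tool_pos: [452.1, -407.9, 267.5]
tcp_rot: [-3.138, 0.002, 0.381]
contact_force: [0.7, 0.3, -2.1]
grip_width: 23.8
```

```bash
python3 go.py 430 -380 530 0.385; python3 look.py p4
```

```text
t 20.87 pos [ 452.1 -407.9  267.5] rpy [-3.138e+00  2.000e-03  3.810e-01] F [ 0.7  0.3 -2.1] w 23.8 q [-0.86  0.48  1.2  -0.    1.47  0.33]
shift units [ -0.54  -1.75 -13.12] turn units [-0.05  0.03 -0.06]
20.8667 [ 452.14 -407.86  267.52] [-3.1383e+00  2.0000e-03  3.8100e-01] moved [ 1.17 -1.25  5.16]
```

View pics/p4.png

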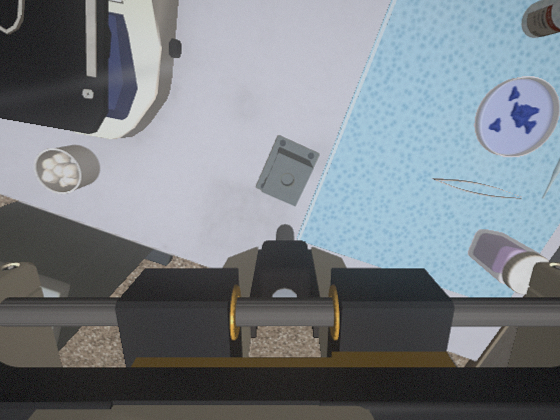

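```bash
python3 - <<'E'
from h import *
K=get_calibration('wrist'); M=K['mount']
for q in [(0,0,56.6),(0,0,54),(0,1,56.6),(3,0,56.6)]:
    r=M[:3,:3].T@(np.array(q)-M[:3,3]); r=K['mtx']@r; print(r[:2]/r[2])
im=cv2.imread('pics/p4.png')[:,:,::-1]; crop(im,250,210,320,310,7,'pics/p4c.png')
E
python3 go.py 400 -350 530 0.5
```

```text
[284.64711927 228.08937777]
[284.6516951  229.42124378]
[286.04899704 228.08826918]
[284.64520534 224.14427094]
t 20.92 pos [ 453.3 -409.1  272.7] rpy [ 3.137e+00 -1.000e-03  3.810e-01] F [ 0.7 -0.7  2.8] w 23.6 q [-0.86  0.47  1.19 -0.    1.47  0.33]
shift units [ -1.37  -3.68 -12.88] turn units [ 0.06 -0.01 -1.7 ]
```

View pics/p4c.png

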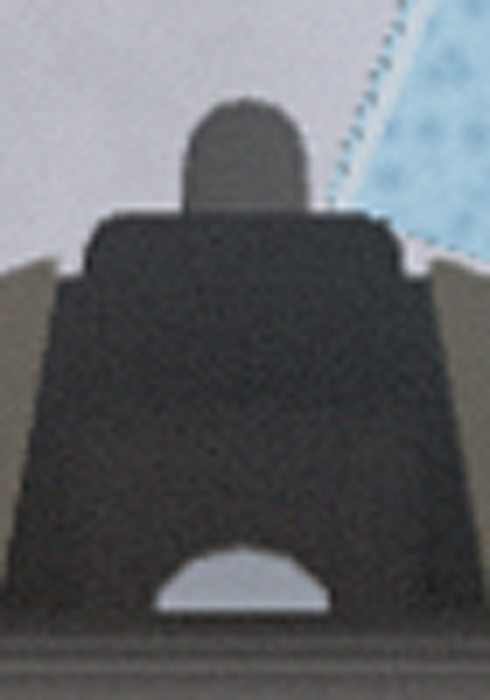

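Request:
{"name": "step_arm", "arguments": {
  "moves": [-0.1,-0.1,-1,0,0,0,1,-0.2,-0.2,-1,0,0,0,1,-0.3,-0.2,-1,0,0,0,1,-0.3,-0.2,-1,0,0,0,1,-0.3,-0.2,-1,0,0,0,1,-0.3,-0.2,-1,0,0,0,1,-0.3,-0.2,-1,0,0,0,1,-0.3,-0.2,-1,0,0,0,1]
}}

```text
time: 21.58
tool_pos: [399.5, -392.6, 441.6]
tcp_rot: [3.138, -0.001, 0.383]
contact_force: [0.5, -0.3, -1.4]
grip_width: 24.2
```

Request:
{"name": "step_arm", "arguments": {
  "moves": [0,0,-1,0,0,0,1,0.1,-0.2,-1,0,0,0,1,0.2,-0.4,-1,0,0,0,1,0.3,-0.6,-1,0,0,-0.5,1,0.4,-0.8,-0.5,0,0,-0.5,1,0.45,-0.9,-0.2,0,0,-1,1,0.5,-0.86,0,0,0,-1,1]
}}

```text
time: 22.17
tool_pos: [398.7, -304.5, 545.8]
tcp_rot: [3.127, -0.0, 0.594]
contact_force: [0.1, -1.2, -0.5]
grip_width: 24.0
```

```bash
python3 go.py 425 -100 535 1.2
```

```text
t 22.17 pos [ 398.7 -304.5  545.8] rpy [ 3.127 -0.     0.594] F [ 0.1 -1.2 -0.5] w 24.0 q [-0.8   0.28  0.75 -0.    2.1   0.17]
shift units [ 6.81 -7.75  0.43] turn units [ 0.2   0.06 -8.68]
```

Request:
{"name": "step_arm", "arguments": {
  "moves": [0.64,-0.77,0,0.1,0,-1,1,0.7,-0.73,0,0.1,0,-1,1,0.74,-0.68,0,0,0,-1,1,0.79,-0.62,0,0,0,-1,1,0.83,-0.57,0,0,0,-1,1,0.87,-0.5,0,0,0,-1,1,0.9,-0.45,0,0,0,-1,1,0.93,-0.38,0,0,0,-1,1]
}}

```text
time: 22.83
tool_pos: [407.9, -128.9, 546.3]
tcp_rot: [3.139, 0.001, 1.19]
contact_force: [0.8, 0.6, -0.9]
grip_width: 23.5
```

```bash
python3 go.py 440 0 535 1.499
```

```text
t 22.83 pos [ 407.9 -128.9  546.3] rpy [3.139e+00 1.000e-03 1.190e+00] F [ 0.8  0.6 -0.9] w 23.5 q [-0.49  0.13  0.95 -0.    2.06 -0.1 ]
shift units [ 6.58 -0.91  0.56] turn units [ 0.03  0.01 -4.43]
```

Request:
{"name": "step_arm", "arguments": {
  "moves": [1,0,0,0,0,-1,1,1,0.1,0,0,0,-1,1,1,0.1,0,0,0,-1,1,1,0.2,0,0,0,-1,1,1,0.3,0.2,0,0,-0.4,1,1,0.4,0.5,0,0,0,1,1,0.5,0.8,0,0,0,1,0.9,0.5,1,0,0,0,1]
}}

```text
time: 23.5
tool_pos: [469.7, 36.9, 500.4]
tcp_rot: [3.127, 0.002, 1.528]
contact_force: [1.1, 0.2, -1.9]
grip_width: 23.7
```

```bash
python3 go.py 492 62.5 250 1.499
```

```text
t 23.5 pos [469.7  36.9 500.4] rpy [3.127e+00 2.000e-03 1.528e+00] F [ 1.1  0.2 -1.9] w 23.7 q [-0.08  0.18  1.01 -0.    1.94 -0.04]
shift units [ 1.36  0.87 12.53] turn units [0.22 0.03 0.41]
```

Request:
{"name": "step_arm", "arguments": {
  "moves": [0,0.2,1,0.1,0,0.2,1,-0.1,0.1,1,0.1,0,0.2,1,-0.1,0.1,1,0,0,0,1,-0.1,0.1,1,0,0,0,1,-0.1,0.1,1,0,0,0,1,-0.1,0.1,1,0,0,0,1,-0.1,0.1,1,0,0,0,1,-0.1,0.1,1,0,0,0,1]
}}

```text
time: 24.17
tool_pos: [481.2, 32.1, 332.1]
tcp_rot: [3.14, -0.0, 1.518]
contact_force: [0.4, 0.0, -1.3]
grip_width: 23.9
```

```bash
python3 go.py 492 20 200 1.499
```

```text
t 24.17 pos [481.2  32.1 332.1] rpy [ 3.14  -0.     1.518] F [ 0.4  0.  -1.3] w 23.9 q [-0.09  0.2   1.43  0.    1.51 -0.04]
shift units [-0.58  0.56  6.61] turn units [ 0.03 -0.    0.27]
```

Request:
{"name": "step_arm", "arguments": {
  "moves": [-0.1,0.2,1,0,0,0.1,1,-0.1,0.2,1,0,0,0.1,1,-0.1,0.2,1,0,0,0,1,-0.1,0.1,1,0,0,0,1,-0.1,0,1,0,0,0,1,0,0,0.8,0,0,0,1,0,0,0,0,0,0,1,0,0,0,0,0,0,1]
}}

```text
time: 24.83
tool_pos: [485.2, 25.9, 207.3]
tcp_rot: [-3.136, -0.001, 1.512]
contact_force: [0.7, -0.5, -0.6]
grip_width: 24.0
```

```bash
python3 go.py 492 20 200 1.499; python3 look.py q1;  python3 - <<'E'
from h import *
im=cv2.imread('pics/q1.png')[:,:,::-1]; crop(im,215,90,365,240,5,'pics/q1c.png')
E
```

```text
t 24.83 pos [485.2  25.9 207.3] rpy [-3.136e+00 -1.000e-03  1.512e+00] F [ 0.7 -0.5 -0.6] w 24.0 q [-0.11  0.29  1.65  0.    1.2  -0.05]
shift units [-0.27  0.36  0.36] turn units [-0.07 -0.01  0.19]
24.8333 [485.18  25.88 207.28] [-3.1364e+00 -1.0000e-03  1.5124e+00] moved [-0.06  0.04  0.11]
```

View pics/q1.png

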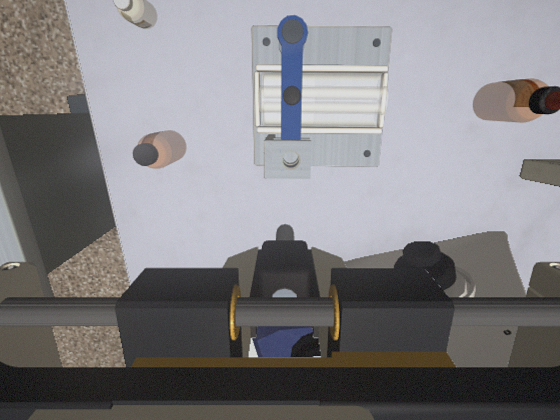

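View pics/q1c.png

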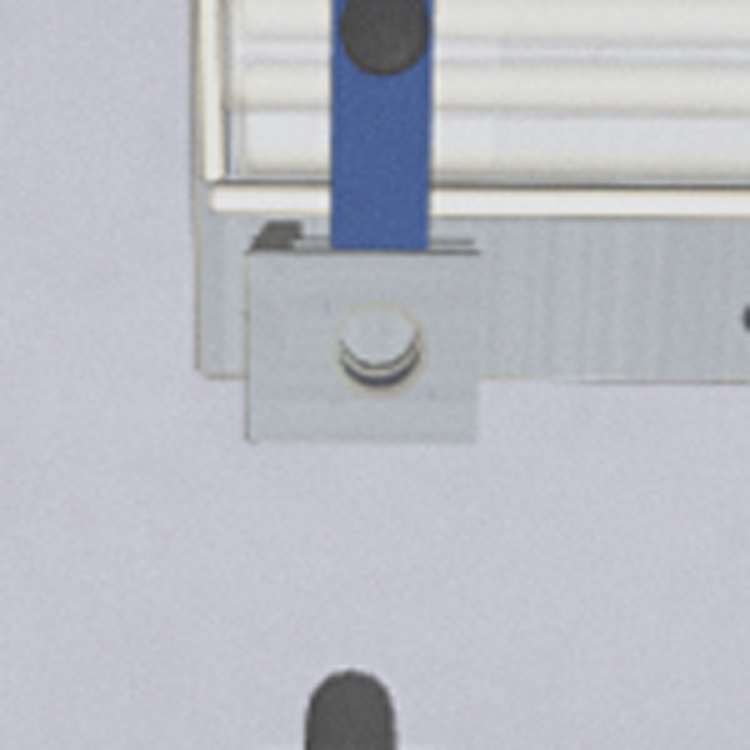

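```bash
python3 - <<'E'
from h import *
import pickle
C=pickle.load(open('pics/q1.pkl','rb'));c=lambda u,v:(215+u/5,90+v/5)
h=at_z(C,c(380.5,348),78); print(h)
tl,tr,bl,br=[at_z(C,c(*q),78) for q in ((247,252),(478,252),(247,441),(478,441))]
print(tl,tr,bl,br,'centre',(tl+tr+bl+br)/4)
for i in range(3):
    C6=pickle.load(open('pics/w6.pkl','rb'))
print(tri([(C,c(380.5,348)),(C6,(161,211))]))
E
python3 go.py 492.3 62.5 165 1.499
```

```text
[492.91972094  63.06407923  78.        ]
[470.41674359  81.27254197  78.        ] [510.87918687  78.89492266  78.        ] [467.78702324  47.574181    78.        ] [509.7176358   45.13680512  78.        ] centre [489.70014738  63.21961269  78.        ]
(array([492.81716885,  62.84731461,  77.37001965]), [np.float64(0.15743445929774674), np.float64(0.15743445929774125)])
t 24.88 pos [485.1  25.9 207.4] rpy [-3.136e+00 -1.000e-03  1.512e+00] F [-0.4  0.4 -2.1] w 23.9 q [-0.11  0.29  1.65  0.    1.2  -0.05]
shift units [1.84 0.26 2.12] turn units [-0.08 -0.02  0.19]
```

Request:
{"name": "step_arm", "arguments": {
  "moves": [0.5,0.1,0.2,0,0,0.1,1,0.6,0.1,0.5,0,0,0.1,1,0.5,0.1,0.6,0,0,0,1,0.2,0.1,0.5,0,0,0,1,0,0,0.2,0,0,0,1,0,0,0,0,0,0,1]
}}

```text
time: 25.38
tool_pos: [498.7, 63.2, 173.8]
tcp_rot: [3.133, -0.001, 1.5]
contact_force: [0.1, 0.0, -1.1]
grip_width: 23.9
```

```bash
python3 go.py 492.6 62.9 150 1.499
```

```text
t 25.38 pos [498.7  63.2 173.8] rpy [ 3.133e+00 -1.000e-03  1.500e+00] F [ 0.1  0.  -1.1] w 23.9 q [-0.03  0.35  1.67  0.    1.11  0.04]
shift units [-0.04 -0.32  1.19] turn units [ 0.13 -0.01  0.01]
```

Request:
{"name": "step_arm", "arguments": {
  "moves": [0,-0.25,0.5,0.1,0,0,1,0,-0.05,0.4,0,0,0,1,0,0,0,0,0,0,1,0,0,0,0,0,0,1]
}}

```text
time: 25.72
tool_pos: [492.7, 62.5, 155.6]
tcp_rot: [3.138, -0.001, 1.499]
contact_force: [0.0, -0.1, -1.5]
grip_width: 24.0
```

```bash
python3 go.py 492.6 62.9 140 1.499
```

```text
t 25.72 pos [492.7  62.5 155.6] rpy [ 3.138e+00 -1.000e-03  1.499e+00] F [ 0.  -0.1 -1.5] w 24.0 q [-0.03  0.36  1.71  0.    1.07  0.04]
shift units [ 0.02 -0.01  0.78] turn units [ 0.05 -0.01  0.01]
```

```bash
python3 look.py q2;  python3 - <<'E'
from h import *
im=cv2.imread('pics/q2.png')[:,:,::-1]; crop(im,215,110,365,260,5,'pics/q2c.png')
E
```

```text
25.7167 [492.66  62.51 155.64] [ 3.1380e+00 -6.0000e-04  1.4994e+00] moved [-0.04 -0.02 -0.  ]
```

View pics/q2c.png

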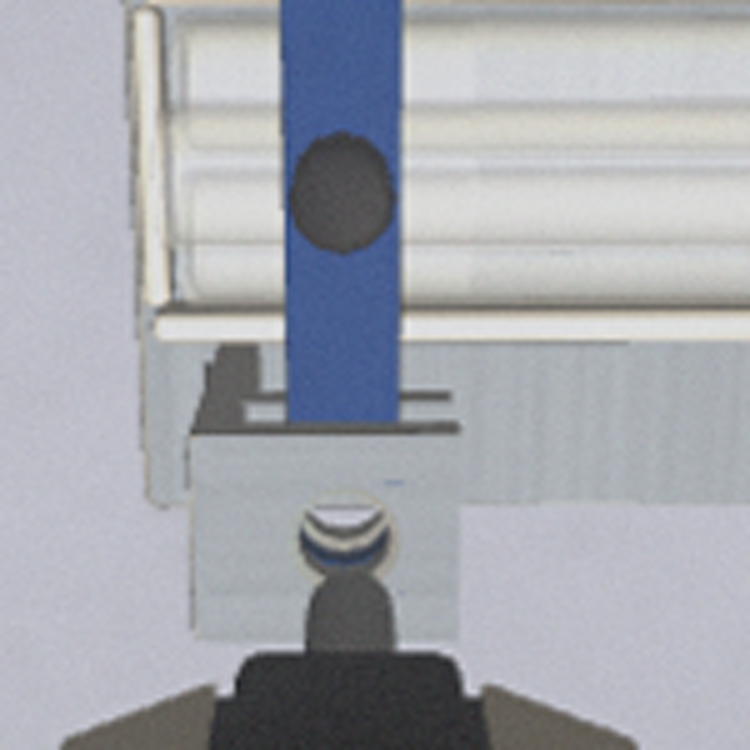

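Request:
{"name": "step_arm", "arguments": {
  "moves": [0,0,0.4,0.05,0,0,1,0,0,0.4,0,0,0,1,0,0,0.3,0,0,0,1,0,0,0,0,0,0,1]
}}

```text
time: 26.1
tool_pos: [493.3, 61.9, 132.1]
tcp_rot: [3.14, -0.001, 1.499]
contact_force: [-0.5, -0.0, -1.8]
grip_width: 24.2
```

```bash
python3 go.py 492.6 62.9 89 1.499
```

```text
t 26.1 pos [493.3  61.9 132.1] rpy [ 3.140e+00 -1.000e-03  1.499e+00] F [-0.5 -0.  -1.8] w 24.2 q [-0.03  0.39  1.74  0.    1.01  0.04]
shift units [ 0.04 -0.04  2.16] turn units [ 0.02 -0.01 -0.01]
```

Request:
{"name": "step_arm", "arguments": {
  "moves": [0.05,-0.04,0.3,0,0,0,1,0,0,0.3,0,0,0,1,0,0,0.2,0,0,0,1]
}}

```text
time: 26.35
tool_pos: [492.7, 63.0, 114.9]
tcp_rot: [3.14, -0.0, 1.499]
contact_force: [-0.9, 0.0, -1.5]
grip_width: 24.1
```

```bash
python3 go.py 492.6 62.9 89 1.499
```

```text
t 26.35 pos [492.7  63.  114.9] rpy [ 3.14  -0.     1.499] F [-0.9  0.  -1.5] w 24.1 q [-0.03  0.41  1.76  0.    0.97  0.04]
shift units [-0.01 -0.01  1.3 ] turn units [ 0.03 -0.01 -0.01]
```

Free of contact; tip is through the top plate and into the bar's eye. Continue.

Request:
{"name": "step_arm", "arguments": {
  "moves": [0,0,0.3,0,0,0,1,0,0,0.3,0,0,0,1,0,0,0.2,0,0,0,1]
}}

```text
time: 26.6
tool_pos: [492.6, 63.0, 97.0]
tcp_rot: [3.14, -0.0, 1.499]
contact_force: [0.3, 0.2, -2.7]
grip_width: 24.3
```

```bash
python3 go.py 492.6 62.9 89 1.499
```

```text
t 26.6 pos [492.6  63.   97. ] rpy [ 3.14  -0.     1.499] F [ 0.3  0.2 -2.7] w 24.3 q [-0.03  0.44  1.78  0.    0.92  0.04]
shift units [-0.01 -0.    0.4 ] turn units [ 0.02 -0.   -0.  ]
```

Request:
{"name": "step_arm", "arguments": {
  "moves": [0,0,0.25,0,0,0,1,0,0,0.15,0,0,0,1,0,0,0.05,0,0,0,1]
}}

```text
time: 26.85
tool_pos: [492.5, 63.0, 86.9]
tcp_rot: [3.141, -0.0, 1.499]
contact_force: [-5.6, -0.8, 18.7]
grip_width: 24.0
```

```bash
python3 go.py 492.6 62.9 89 1.499
```

```text
t 26.85 pos [492.5  63.   86.9] rpy [ 3.141 -0.     1.499] F [-5.6 -0.8 18.7] w 24.0 q [-0.03  0.45  1.79  0.    0.9   0.04]
shift units [-0.01  0.   -0.1 ] turn units [ 0.01 -0.   -0.  ]
```

Request:
{"name": "step_arm", "arguments": {
  "moves": [0,0,-0.02,0,0,0,0.1,0,0,0,0,0,0,0.1,0,0,0,0,0,0,0,0,0,0,0,0,0,-0.1]
}}

```text
time: 27.18
tool_pos: [493.3, 63.1, 87.8]
tcp_rot: [3.139, -0.001, 1.499]
contact_force: [-0.1, -0.0, 1.0]
grip_width: 45.8
```

```bash
python3 go.py 492.6 62.9 89 1.499; python3 look.py r1
```

```text
t 27.18 pos [493.3  63.1  87.8] rpy [ 3.139e+00 -1.000e-03  1.499e+00] F [-0.1 -0.   1. ] w 45.8 q [-0.03  0.45  1.79  0.    0.9   0.04]
shift units [-0.01 -0.03 -0.06] turn units [ 0.04 -0.01 -0.  ]
27.1833 [493.3   63.12  87.79] [ 3.1388e+00 -5.0000e-04  1.4988e+00] moved [0.02 0.01 0.02]
```

View pics/r1.png

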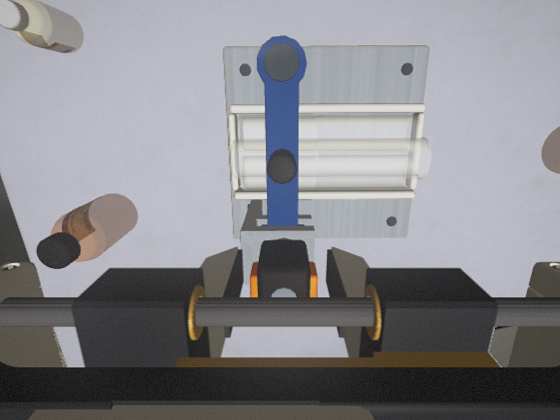

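Request:
{"name": "step_arm", "arguments": {
  "moves": [0,-0.03,-0.5,0,0,0,-0.1,0,0,-0.8,0,0,0,-0.1,0,0,-1,0,0,0,-0.1,0,0,-1,0,0,0,-0.1,0,0,-1,0,0,0,-0.1,-0.2,0,-1,0,0,0,-0.1,-0.3,0,-0.5,0,0,0,-0.1,0,0,0,0,0,0,-0.1]
}}

```text
time: 27.9
tool_pos: [491.1, 53.3, 213.8]
tcp_rot: [3.137, -0.001, 1.499]
contact_force: [0.3, -0.2, -0.2]
grip_width: 50.3
```

```bash
python3 go.py 492.6 62.9 89 1.499; python3 look.py r2; python3 - <<'E'
from h import *
im=cv2.imread('pics/r2.png')[:,:,::-1]; crop(im,200,60,400,250,4,'pics/r2c.png')
im=capture('scene'); cv2.imwrite('pics/scene3.png',im[:,:,::-1]); crop(im,200,215,340,315,5,'pics/s3c.png')
im=capture('top'); cv2.imwrite('pics/top3.png',im[:,:,::-1])
E
```

```text
t 27.9 pos [491.1  53.3 213.8] rpy [ 3.137e+00 -1.000e-03  1.499e+00] F [ 0.3 -0.2 -0.2] w 50.3 q [-0.05  0.29  1.63  0.    1.21  0.02]
shift units [0.48 0.01 6.24] turn units [ 0.06 -0.01  0.01]
27.9 [491.1   53.25 213.85] [ 3.1373e+00 -6.0000e-04  1.4995e+00] moved [-0.18  0.35 -0.8 ]
```

View pics/r2c.png

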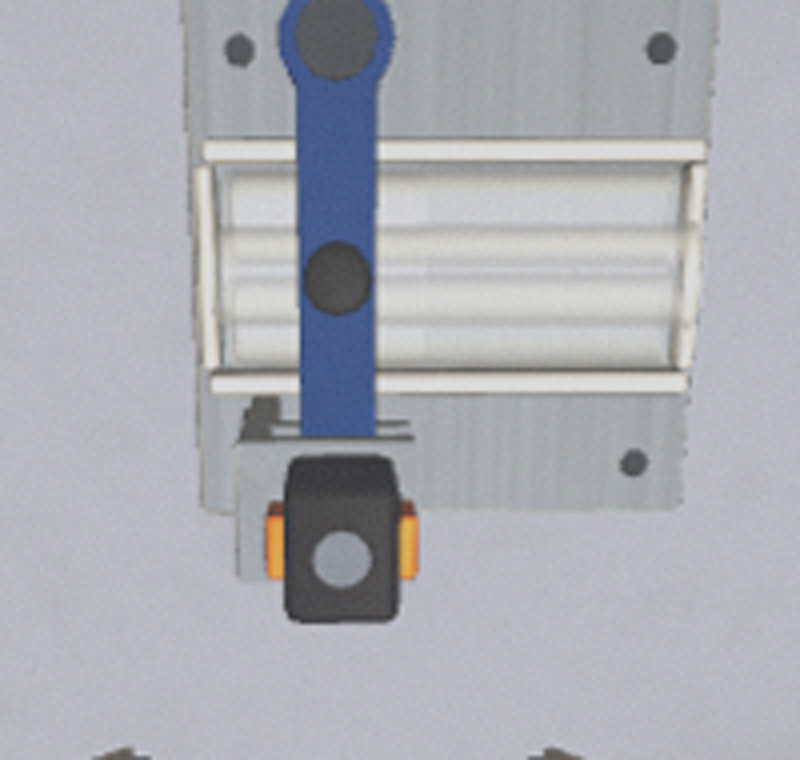

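View pics/s3c.png

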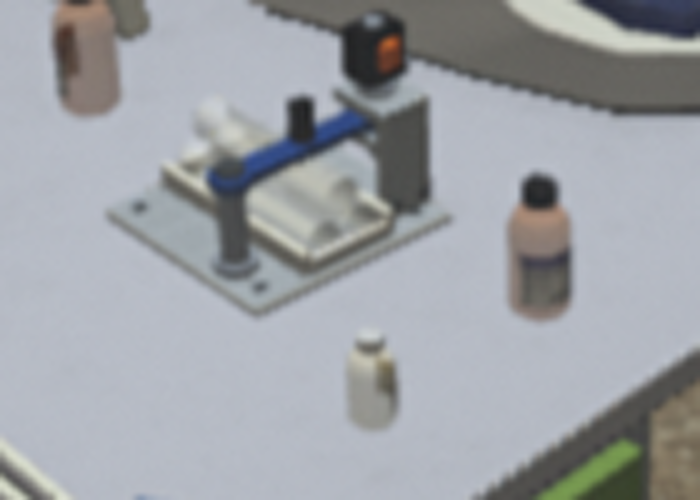

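View pics/top3.png

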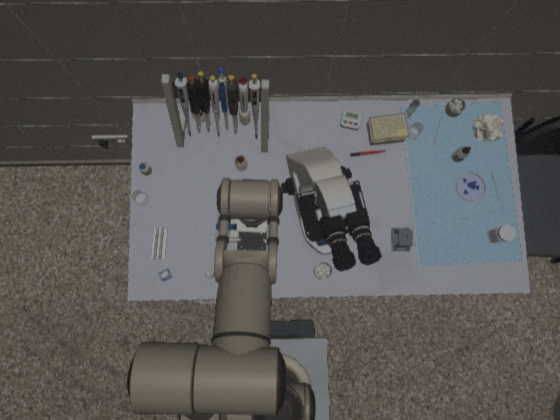

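```bash
python3 look.py r3; python3 - <<'E'
from h import *
import pickle
C=pickle.load(open('pics/r2.pkl','rb'));c=lambda u,v:(200+u/4,60+v/4)
print('disc',at_z(C,c(342,558),120))
print('hinge',at_z(C,c(337,38),74),'knob',at_z(C,c(338,278),92))
S=cam('scene');T=cam('top')
print('scene tri',tri([(C,c(342,558)),(S,(200+376/5,215+22/5))]))
print([proj(S,(492.6,63,z)) for z in (117,120,123)],(200+376/5,215+22/5))
yw=-.0716; Rz=Ro.from_euler('z',yw).as_matrix(); o=np.array([525,113,0])
for uv,z in [((225,270),44),((690,262),44)]: print(Rz.T@(at_z(C,c(*uv),z)-o))
E
```

```text
28.05 [489.73  53.95 210.69] [-3.1407e+00 -9.0000e-04  1.4996e+00] moved [-0.28  0.07 -0.57]
disc [493.35370973  63.74098526 120.        ]
hinge [499.89745213 165.72191463  74.        ] knob [496.52771698 117.20595798  92.        ]
scene tri (array([492.13821755,  61.76211616, 119.36314315]), [np.float64(2.103349510851161), np.float64(2.1033495108511713)])
[array([274.05022961, 220.50204814]), array([274.01198566, 219.53193244]), array([273.97366446, 218.55985736])] (275.2, 219.4)
[-56.40437922   0.89003094  44.        ]
[58.54334078  2.71646359 44.        ]
```

Request:
{"name": "step_arm", "arguments": {
  "moves": [0,0,-0.3,0,0,0,-0.1,0,0,0,0,0,0,-0.1,0,0,0,0,0,0,-0.1,0,0,0,0,0,0,-0.1]
}}

```text
time: 28.43
tool_pos: [488.0, 54.7, 213.8]
tcp_rot: [-3.133, -0.001, 1.5]
contact_force: [0.3, 0.3, 0.2]
grip_width: 50.5
```

```bash
python3 -c "
from plant import *
print(get_obs()['contact_force'],get_obs()['time']); print(close_job())"
```

```text
[0.29887181 0.29274187 0.24331116] 28.4333
the job is handed in; nothing more can be done
None
```

I finished the whole job and handed it in at 28.4 s of the 72 s allowed. The system gave no verdict, so what follows rests on my own last checks.

**What I did:**
- **Vial:** I laid the third vial in the gap on top of the two lower ones and let go of it.
- **Bar:** I swung the blue bar home by its knob until it met its stop at about 10 N.
- **Pin:** I squeezed the buttons, lifted the pin out of its bracket and carried it over the microscope. I then pushed it down the clevis until it seated at about 19 N and released it.

**Last checks:**
- **Vials:** The top vial is about 1 mm off centre lengthwise. In the last view its width position read 1–3 mm off, against about 0.3 mm just after I placed it. Both lower vials are still in the trough.
- **Bar:** The line from hinge to knob puts it shut, about 0 rad. The holes were in line in a picture taken before the pin went in.
- **Pin:** The top of its head measured about 119–120 mm high and within about 1 mm of the hole's axis, which means the shoulder is on the plate. Both orange buttons have sprung out. I could not see the balls under the clevis, so I take them to be out from the buttons.
- **Surroundings:** The bystanders I could see look where they were at the start, though the arm hid part of the last top view. Nothing touches the robot; contact force is about 0.3 N.

**What disagreed:** The gripper sat about 10.6 mm above the pin's shoulder when I gripped it, but 8.9 mm when it was seated. That points to a small slip in the grip or a calibration error. The top camera also read the vial's place on its rest about 5 mm off from the wrist camera, and I used the wrist camera's value.

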